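Clear the warming plate and lay the culture flasks on it

ROBOT

A 6-joint arm with a two-finger parallel gripper is mounted at the origin on the work surface. World frame = base frame: x ahead of the robot, y to its left, z up, the work surface at z = 0. Lengths are in m, angles in rad, forces in N, time in s.
With the tool pointing down it reaches from about 0.275 to 1 m from the base axis. Payload 8.4 kg.
Tool frame: the origin (TCP) lies at the very end of the fingers, on their centre line; the grasp point (between the pads) lies 19 mm behind it; z points along the fingers, x is the direction in which the jaws open and shut, and the axes are right-handed (so a half turn about z gives the same grasp; the last joint's range is limited). The gripper opens to 85 mm and grips with 20 to 120 N. Pads are 22 mm wide; open, the fingers measure 114 mm over their backs; the gripper's body (76 mm by 85 mm) begins 54 mm behind the grasp point. The pads swing forward as they close: fully open they stand 13 mm farther back than shut.
Start: joints at [1.222, 0.353, 1.633, -0, 1.155, -0.002], TCP at [0.212, 0.588, 0.208] pointing down, gripper open.
Joint ranges: [-2.63, 2.63], [-0.92, 2.1], [0.06, 2.66], [-1.3, 4.44], [0, 2.69], [-3.02, 3.02]. Speed limits (rad/s): [2.22, 2.22, 2.79, 3.14, 3.14, 3.14].

INTERFACE

Orientations are given as a unit quaternion [x, y, z, w].
In Python, from cell import arm, camera, camera_model gives the robot as it stands.
- The arm moves only by the tool drive_tool, never from a script. Its argument "plan" is a list of rows, each an object of numbers: "tx", "ty", "tz": the shift along the tool's x, y, z in m; "rx", "ry", "rz": the turn, a rotation vector about the tool's x, y, z in degrees; "fingers": the closure, from 0 (fully open) to 1 (shut). A call has 1 to 20 rows; each row is the pose to reach, as a shift and turn from the pose measured when the call began, along the tool's axes at that moment; what a row does not reach only later rows make up. A row lasts 1/8 s, in which the tool goes at most 62.5 mm and 10.7 degrees, less where a joint would pass 70% of its speed; a pose out of reach is approached as far as the arm can. A call with a gripper value outside its range is refused whole. The fingers move at their own pace and stop on an object; "grip_force" is the grip in N (left out, the last holds). Time passes only in rows, so rows that repeat a pose let the fingers close. It gives the time, the measured TCP pose, the force and the opening at its end, in the units of the state.
- arm.sense(): the state, without advancing time (a new reading comes with each control period).
- camera(name): name is "side" or "top"; returns the picture (480x640x3 uint8, red, green, blue); there is no depth.
- camera_model(name): a dict with "camera_matrix" (3x3 intrinsics, pixels), "extrinsics" (4x4, takes a point from world to camera coordinates). Camera axes: x right, y down, z forward; pixel columns grow to the right and rows downward; lengths in m; the calibration is good to about 2 mm. A picture is of the moment at which its call begins. camera_model takes no time and is no camera call.
- arm.finish_job(): hands the job in, once; it reports no verdict.
The state is a dict: "t": time; "q": joint angles; "qvel": joint speeds; "joint_efforts": joint torques, N m; "tcp_pos": TCP position; "tool_rot": TCP orientation; "force": force on the tool from outside, world axes, zero at the start; "ft_torque": the same for the moment, N m; "opening": finger opening in m.
Only numpy, scipy, OpenCV 4.12 (cv2) and the standard library are available. Lean on these libraries where they do the work, as an engineer would, in place of code of your own. Each camera call takes 0.05 s, during which the arm holds its last target. There are 200 camera calls.

TASK

With the scraper block, wipe all the used tube caps off the warming plate into its catch trough (the caps are dirty: do not touch them with the fingers). Then, with the caps cleared, lay every culture flask on the plate: stand it on the bench with a broad face against the plate's front edge, clear of its neighbours, and push it high so that it tips over that edge and comes to lie flat on its broad face, square across the plate, cap towards the trough and foot at the front edge, with less than a third of its length sticking out over it. When all of them lie there, switch the plate on by pushing its lever fully over to the other side; finish with the scraper standing on the middle of its rubber mat, and leave the jar, bowl, dishes and vial where they are.

Things in the scene. Friction and masses are not known exactly. Their poses are not given: they have to be found in the camera images.
- plate: Fixed warming plate: aluminium slab 290 (x) by 150 (y) by 16 high; origin under its centre at bench level, z up. Front edge (y = -75) is a bare step up from the bench: the low stop. Steel catch trough along the opposite edge, y 75 to 137, floor 2 above the bench, open to the slab. A rim 4 thick, 30 high above the bench, runs along both ends (x = +-147) and outside the trough.
- mat_top (a point): Centre of the top of the black rubber mat, fixed on the bench, 150 (x) by 80 (y) by 2 thick: the scraper's place.
- scraper_mid (a point): Scraper block, half-way up (37 above its underside). White with a rubber sole: sole block 110 (x) by 36 (y) by 24 high, on it a central handle 60 (x) by 28 (y) by 50 high (total height 74). z up, x along the blade: the long 110 faces (y = -18 and +18) do the wiping. 0.15 kg or so.
- switch_foot (a point): Lever pivot of the plate's switch: a fixed grey block 70 (x) by 50 (y) by 25 high, pivot 22 above the bench at its middle; x points from the lever's off side to its on side, z up.
- switch_tip (a point): Centre of the black ball knob (diameter 26) at the end of the switch lever, 80 from the pivot on a bar 10 thick.
- switch (a joint): Switch lever angle: 0 off (leaning 0.5 rad to the block's -x side), 1.0 fully on (leaning 0.5 rad to +x); it stays where it is left, and takes about 1 N at the knob.
- flask1_mid (a point): Culture flask (two or three are there; an absent one is None). Frosted plastic block body 60 (x) by 34 (y) by 100 (z), above it a round blue cap, diameter 28, from 104 to 122; 0.11 to 0.23 kg. This point is on its axis, half-way up (61 above the foot); z runs from foot to cap, y is across the broad faces. The flasks start standing upright on the bench.
- flask1_top (a point): Centre of the top of that flask's cap (122 above the foot).
- flask2_mid (a point): Another such flask. Frosted plastic block body 60 (x) by 34 (y) by 100 (z), above it a round blue cap, diameter 28, from 104 to 122; 0.11 to 0.23 kg. This point is on its axis, half-way up (61 above the foot); z runs from foot to cap, y is across the broad faces. The flasks start standing upright on the bench.
- flask2_top (a point): Centre of the top of that flask's cap (122 above the foot).
- flask3_mid (a point): Another such flask. Frosted plastic block body 60 (x) by 34 (y) by 100 (z), above it a round blue cap, diameter 28, from 104 to 122; 0.11 to 0.23 kg. This point is on its axis, half-way up (61 above the foot); z runs from foot to cap, y is across the broad faces. The flasks start standing upright on the bench.
- flask3_top (a point): Centre of the top of that flask's cap (122 above the foot).
- cap1_center (a point): Centre of a used tube cap (three to five are there; an absent one is None): loose blue disc, diameter 20, 10 high, about 10 g, starting flat on the warming plate.
- cap2_center (a point): Centre of a used tube cap (three to five are there; an absent one is None): loose blue disc, diameter 20, 10 high, about 10 g, starting flat on the warming plate.
- cap3_center (a point): Centre of a used tube cap (three to five are there; an absent one is None): loose blue disc, diameter 20, 10 high, about 10 g, starting flat on the warming plate.
- cap4_center (a point): Centre of a used tube cap (three to five are there; an absent one is None): loose blue disc, diameter 20, 10 high, about 10 g, starting flat on the warming plate.
- cap5_center (a point): Centre of a used tube cap (three to five are there; an absent one is None): loose blue disc, diameter 20, 10 high, about 10 g, starting flat on the warming plate.
- amber_jar: Bystander: loose amber glass jar with an orange lid, diameter 60, 100 high; origin at the centre of its underside. To be left alone.
- blue_dish: Bystander: loose small blue open bowl, diameter 56, 20 high; origin at the centre of its underside. To be left alone.
- petri: Bystander: loose white round stack of dishes, diameter 90, 30 high; origin at the centre of its underside. To be left alone.
- vial: Bystander: loose small glass vial, diameter 28, 50 high; origin at the centre of its underside. To be left alone.

How it is judged:
On the way, in this order (a step that is already met when the one before it is completed fails the run):
1. all the caps have been wiped into the catch trough (y of cap1_center in the frame of plate between 0.078 and 0.138 m and z of each of cap1_center, cap2_center, cap3_center, cap4_center, cap5_center in the frame of plate below 0.02 m and x of cap1_center in the frame of plate between -0.146 and 0.146 m and y of cap2_center in the frame of plate between 0.078 and 0.138 m and x of cap2_center in the frame of plate between -0.146 and 0.146 m and y of cap3_center in the frame of plate between 0.078 and 0.138 m and x of cap3_center in the frame of plate between -0.146 and 0.146 m and y of cap4_center in the frame of plate between 0.078 and 0.138 m and x of cap4_center in the frame of plate between -0.146 and 0.146 m and y of cap5_center in the frame of plate between 0.078 and 0.138 m and x of cap5_center in the frame of plate between -0.146 and 0.146 m), for 0.2 s.
2. all the flasks lie flat on the plate (angle between the y axis of each of flask1_mid, flask2_mid, flask3_mid and the z axis of plate, either way round below 0.1 rad and angle between the z axis of each of flask1_mid, flask2_mid, flask3_mid and the y axis of plate, either way round below 0.26 rad and z of flask1_mid in the frame of plate between 0.027 and 0.04 m and y of flask1_mid in the frame of plate between -0.06 and 0.008 m and y of each of flask1_top, flask2_top, flask3_top in the frame of plate above 0 m and x of flask1_mid in the frame of plate between -0.118 and 0.118 m and linear speed of each of flask1, flask2, flask3 below 0.03 m/s and z of flask2_mid in the frame of plate between 0.027 and 0.04 m and y of flask2_mid in the frame of plate between -0.06 and 0.008 m and x of flask2_mid in the frame of plate between -0.118 and 0.118 m and z of flask3_mid in the frame of plate between 0.027 and 0.04 m and y of flask3_mid in the frame of plate between -0.06 and 0.008 m and x of flask3_mid in the frame of plate between -0.118 and 0.118 m), for 0.2 s.
3. the switch lever has been pushed over to on (value of joint switch above 0.8 rad), for 0.2 s.
At the end, for the whole second after the job is handed in: Caps in the trough. Each flask at rest flat on a broad face on the slab, within 0.26 rad of square, cap to the trough, foot 46 mm outside to 22 mm inside the front edge, middle within 118 mm of the slab's middle lengthwise. Lever above 0.8. Scraper upright, within 35 mm of the mat's centre (all of step 1 and all of step 2 and value of joint switch above 0.8 rad and horizontal distance between scraper_mid and mat_top below 0.035 m and angle between scraper_mid's own z axis and vertical below 0.1 rad and height (world z) of scraper_mid below 0.045 m and linear speed of scraper below 0.03 m/s); the robot touches nothing.
It fails at once if the amber jar is shifted by more than 30 mm or knocked over (distance of amber_jar from where it was at the start of the episode above 0.03 m or angle between amber_jar's own z axis and vertical above 0.5 rad).
It fails at once if the blue dish is shifted by more than 30 mm or knocked over (distance of blue_dish from where it was at the start of the episode above 0.03 m or angle between blue_dish's own z axis and vertical above 0.5 rad).
It fails at once if the petri is shifted by more than 30 mm or knocked over (distance of petri from where it was at the start of the episode above 0.03 m or angle between petri's own z axis and vertical above 0.5 rad).
It fails at once if the vial is shifted by more than 30 mm or knocked over (distance of vial from where it was at the start of the episode above 0.03 m or angle between vial's own z axis and vertical above 0.5 rad).
It fails at once if the fingers touch a used cap (contact force between the fingers and cap1 above 0.3 N or contact force between the fingers and cap2 above 0.3 N or contact force between the fingers and cap3 above 0.3 N or contact force between the fingers and cap4 above 0.3 N or contact force between the fingers and cap5 above 0.3 N).
Of flask1, flask2, flask3 only 2 to 3 are there at a start; the rules pass over those that are not, and their reading is None.
Of cap1, cap2, cap3, cap4, cap5 only 3 to 5 are there at a start; the rules pass over those that are not, and their reading is None.
At some moment in a run one of cap1, cap2, cap3, cap4, cap5 may be knocked a few centimetres aside while the robot is not near it.
Once in a run the grip may slacken for a moment while it holds something.
It also fails if it takes over 210 s, if anything falls off the work surface, if the arm or the gripper's body presses on something with over 40 N, if the wrist force passes 120 N, or if a joint passes its speed limit or range.

## Working session

There is one attempt and no reset: what is moved stays moved. The work goes in short steps, Python scripts to look and compute and a tool call to move; the robot and the scene stay as the last step left them, time stands still between calls to the robot, and variables do not carry over. Pictures are saved under pics/ and viewed, about 12 in all and at most 16, crops included, and the job is handed in when it is done.

Besides the shell and the picture viewer there is one more tool, called after "Emit:" as a command line: name --argument value ..., lists and objects as JSON in quotes. drive_tool: Moves the arm, as the interface text tells. Its arguments: {"type":"object","properties":{"plan":{"type":"array"},"grip_force":{"type":"number"}},"required":["plan"]}

```bash
ls; mkdir -p pics; python3 - <<'E'
from cell import arm, camera, camera_model
import cv2
for n in("top","side"):
    m=camera_model(n);print(n,m["camera_matrix"],m["extrinsics"])
    cv2.imwrite(f"pics/{n}0.png",camera(n)[:,:,::-1])
print(arm.sense())
E
```

```text
pics
top [[617.9987407    0.         325.48071409]
 [  0.         617.9987407  248.65712491]
 [  0.           0.           1.        ]] [[ 0.0175734  -0.99980559  0.00894191 -0.10369924]
 [-0.99725518 -0.01817052 -0.07177702  0.57193124]
 [ 0.07192554 -0.007656   -0.99738062  1.16967388]
 [ 0.          0.          0.          1.        ]]
side [[617.16991275   0.         323.59655736]
 [  0.         617.16991275 228.82771572]
 [  0.           0.           1.        ]] [[ 0.79390534 -0.60785913 -0.01488615 -0.50048311]
 [-0.40196486 -0.50630947 -0.76293838  0.26016774]
 [ 0.45622206  0.61168456 -0.6462998   0.91558051]
 [ 0.          0.          0.          1.        ]]
{'t': 0.1, 'q': array([ 1.22159907e+00,  3.53602021e-01,  1.63406154e+00,  1.51753403e-05,
        1.15522480e+00, -2.37909475e-03]), 'qvel': array([ 6.02231400e-04, -2.33718576e-04, -3.48540801e-03,  9.16087597e-04,
       -8.55892839e-05, -1.85145115e-03]), 'joint_efforts': array([ 1.59541737e-04, -6.06361985e+01, -3.42822897e+01, -2.49984362e-05,
        3.99434750e-03, -4.96746725e-05]), 'tcp_pos': array([0.21226473, 0.58735316, 0.20772158]), 'tool_rot': array([ 8.18508507e-01,  5.74494041e-01, -5.35130628e-04,  3.65237737e-04]), 'force': array([ 0.33965369, -0.43670595,  0.08152387]), 'ft_torque': array([ 0.04572509,  0.030824  , -0.00319418]), 'opening': 0.08540162915920341}
```

View pics/top0.png

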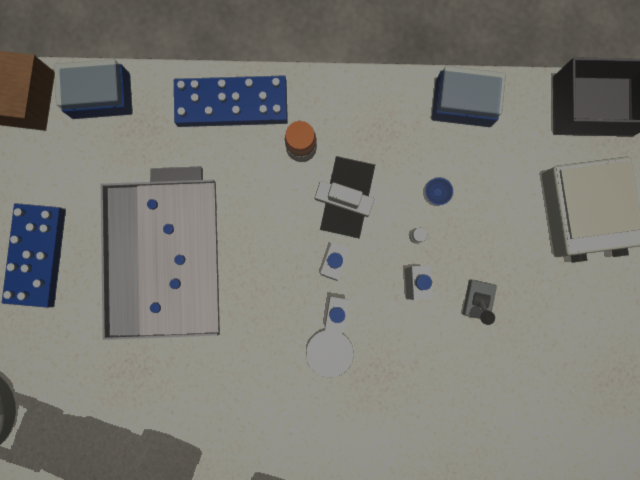

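View pics/side0.png

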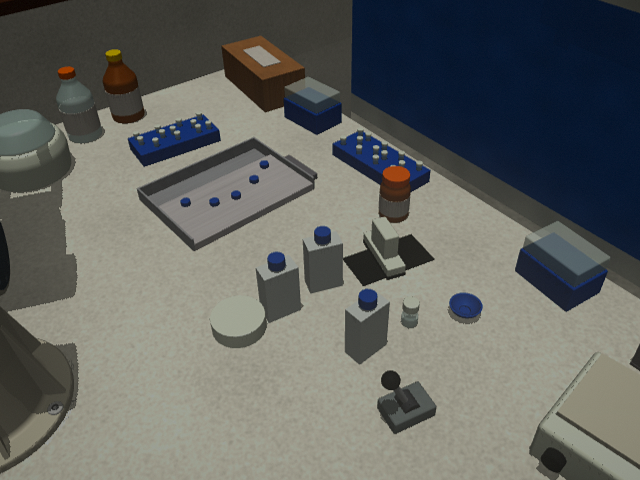

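Top view: the plate is at left, with its trough towards the left (world +y) and front edge at u≈217. There are five caps on it, three flasks at (335,260), (337,315) and (423,282), and the scraper on its mat at (347,197). The switch is at (481,300), leaning to lower right.

```bash
cat > h.py <<'E'
import numpy as np, cv2
from cell import arm, camera, camera_model
M={n:camera_model(n) for n in("top","side")}
def ray(n,uv):
    m=M[n];R=m["extrinsics"][:3,:3];t=m["extrinsics"][:3,3]
    d=R.T@np.linalg.inv(m["camera_matrix"])@np.array([uv[0],uv[1],1.]);return -R.T@t,d/np.linalg.norm(d)
def onz(n,uv,z):
    c,d=ray(n,uv);return c+d*(z-c[2])/d[2]
def tri(a,b):
    (c1,d1),(c2,d2)=ray("top",a),ray("side",b)
    s=np.linalg.lstsq(np.c_[d1,-d2],c2-c1,rcond=None)[0]
    p,q=c1+s[0]*d1,c2+s[1]*d2;return (p+q)/2,np.linalg.norm(p-q)
def proj(n,p):
    m=M[n];c=m["extrinsics"]@np.r_[p,1];v=m["camera_matrix"]@c[:3];return v[:2]/v[2]
def blobs(img,kind,amin=15):
    h=cv2.cvtColor(img,cv2.COLOR_RGB2HSV)
    k={"blue":((105,120,50),(125,255,255)),"white":((0,0,150),(179,40,255)),"dark":((0,0,0),(179,255,55))}[kind]
    m=cv2.inRange(h,np.array(k[0]),np.array(k[1]))
    n,l,s,c=cv2.connectedComponentsWithStats(m)
    return m,[(c[i].round(1),s[i]) for i in range(1,n) if s[i][4]>=amin]
E
python3 - <<'E'
from h import *
for n in("top","side"):
    im=cv2.imread(f"pics/{n}0.png")[:,:,::-1].copy()
    print(n)
    for c,s in blobs(im,"blue")[1]:print(c,s.tolist())
t=cv2.imread("pics/top0.png")
a=cv2.resize(t[160:350,90:230],None,fx=3,fy=3,interpolation=cv2.INTER_CUBIC)
b=cv2.resize(t[150:380,300:500],None,fx=2.5,fy=2.5,interpolation=cv2.INTER_CUBIC)[:570]
a=cv2.convertScaleAbs(a,alpha=1.3)[:570,:300] if 0 else a[:570]
cv2.imwrite("pics/c1.png",a);cv2.imwrite("pics/c2.png",b)
E
```

```text
top
[102.  100.1] [62, 65, 63, 47, 247]
[230.   99.8] [174, 76, 112, 47, 3831]
[450.7 113.2] [436, 110, 31, 6, 54]
[482.1 117. ] [468, 115, 30, 5, 54]
[428.4 193.1] [426, 182, 9, 21, 24]
[437.2 191.2] [429, 182, 18, 19, 235]
[151.7 203.7] [148, 200, 9, 9, 60]
[ 31.5 255.6] [2, 204, 58, 103, 3603]
[167.9 228.6] [164, 225, 9, 8, 60]
[334.7 260.2] [328, 254, 14, 14, 150]
[179.1 259.4] [175, 256, 9, 8, 60]
[423.5 282. ] [417, 276, 14, 13, 153]
[174.2 283.5] [170, 280, 9, 8, 60]
[154.7 307.5] [150, 304, 10, 8, 63]
[336.7 314.8] [330, 308, 14, 14, 155]
side
[414.7  15.9] [411, 12, 10, 9, 22]
[500.6  53.1] [497, 49, 9, 9, 27]
[356.   91.9] [351, 85, 13, 15, 53]
[425.1 101.2] [421, 96, 10, 12, 35]
[311.7 107.4] [284, 98, 57, 19, 163]
[382.2 107.2] [374, 101, 17, 14, 65]
[410.2 118.2] [391, 102, 43, 37, 403]
[171.3 136.2] [128, 115, 91, 41, 1251]
[368.5 152.2] [333, 132, 66, 43, 1084]
[451.5 145.4] [434, 135, 30, 22, 191]
[501.5 171.5] [462, 141, 92, 69, 1094]
[507.3 146.1] [504, 142, 8, 9, 27]
[413.9 168.9] [404, 155, 26, 28, 283]
[263.7 163.1] [260, 161, 8, 6, 39]
[253.5 178. ] [250, 176, 8, 5, 38]
[235.4 193.6] [231, 191, 10, 6, 47]
[574.6 210.2] [557, 197, 33, 27, 447]
[185.  200.8] [181, 198, 9, 8, 48]
[213.8 200.5] [210, 198, 9, 6, 47]
[593.5 229.6] [584, 221, 21, 17, 70]
[322.1 231.4] [314, 227, 17, 10, 137]
[565.1 273.7] [521, 248, 87, 43, 355]
[275.7 257.8] [268, 252, 17, 12, 159]
[367.6 295.7] [359, 289, 18, 14, 202]
[465.3 304.7] [450, 293, 32, 25, 597]
```

View pics/c1.png

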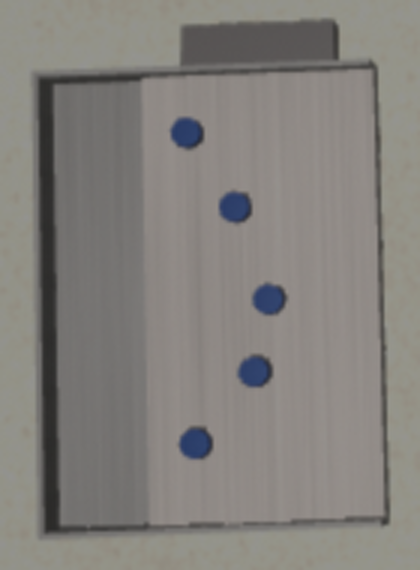

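View pics/c2.png

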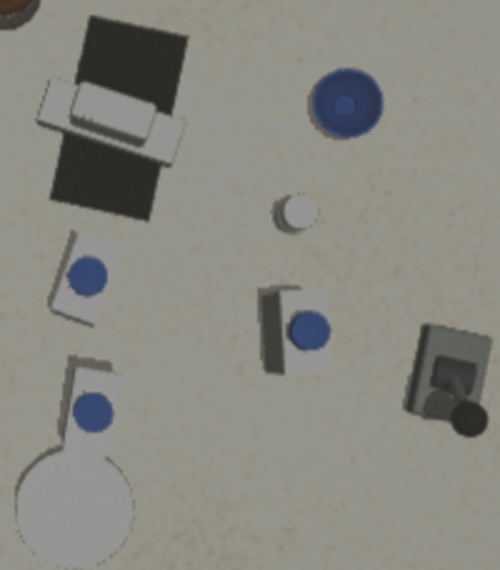

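The crops show the plate turned by 1–2°, the scraper's blade across the mat, and the flasks' broad faces roughly facing ±y. Next come positions and orientations.

```bash
python3 - <<'E'
from h import *
np.set_printoptions(precision=4,suppress=True)
P=lambda x,y:(90+x/3,160+y/3)
C=lambda x,y:(300+x/2.5,150+y/2.5)
print("plate: fr+",onz("top",P(375,64),.03)," fr-",onz("top",P(388,523),.03)," tr+",onz("top",P(35,73),.03)," tr-",onz("top",P(42,536),.03))
print("slab/trough",onz("top",P(142,78),.016),onz("top",P(149,525),.016))
# side view rim corners
for n,a,b in (("fr-",P(388,523),(195,248)),("tr+",P(35,73),(254,138)),("tr-",P(42,536),(138,190))):print(n,tri(a,b))
caps_t=[(151.7,203.7),(167.9,228.6),(179.1,259.4),(174.2,283.5),(154.7,307.5)]
caps_s=[(263.7,163.1),(253.5,178),(235.4,193.6),(213.8,200.5),(185,200.8)]
for a,b in zip(caps_t,caps_s):print("cap",onz("top",a,.023),*tri(a,b))
for a,b in (((334.7,260.2),(322.1,231.4)),((336.7,314.8),(275.7,257.8)),((423.5,282),(367.6,295.7))):print("flask",onz("top",a,.122),*tri(a,b))
sc=[C(*p) for p in ((50,80),(185,122),(170,165),(38,122))];sc=np.array([onz("top",p,.024) for p in sc]);print("sole",sc,sc.mean(0))
hd=np.array([onz("top",C(*p),.074) for p in ((81,83),(156,107),(147,143),(71,120))]);print("handle",hd,hd.mean(0))
mt=np.array([onz("top",C(*p),.002) for p in ((90,17),(188,37),(150,220),(50,198))]);print("mat",mt,mt.mean(0))
print("knob",tri(C(468,418),(391,380)),"swblock",[onz("top",C(*p),.025) for p in((423,325),(491,338),(410,410))])
for n,p in(("petri",(330,353)),("vial",(419,235)),("bowl",(438,191)),("jar",(300,136))):print(n,onz("top",p,{"petri":.03,"vial":.05,"bowl":.02,"jar":.1}[n]))
t=cv2.imread("pics/top0.png")[235:345,305:445];s=cv2.imread("pics/side0.png")[215:365,240:410]
f=lambda i,k:cv2.resize(cv2.normalize(cv2.createCLAHE(6,(2,2)).apply(cv2.cvtColor(i,6)),None,0,255,32),None,fx=k,fy=k,interpolation=2)
cv2.imwrite("pics/c3.png",f(t,5))
E
```

```text
plate: fr+ [0.699  0.1215 0.03  ]  fr- [0.407  0.1044 0.03  ]  tr+ [0.689  0.3385 0.03  ]  tr- [0.3952 0.3214 0.03  ]
slab/trough [0.6895 0.2743 0.016 ] [0.4022 0.2586 0.016 ]
fr- (array([0.4065, 0.1073, 0.0083]), np.float64(0.00220676123175207))
tr+ (array([0.6895, 0.34  , 0.0263]), np.float64(0.00032839332616919626))
tr- (array([0.3946, 0.3236, 0.0238]), np.float64(0.00028317977600911216))
cap [0.6544 0.2432 0.023 ] [0.6536 0.2436 0.0232] 0.0016488181684840844
cap [0.6067 0.2103 0.023 ] [0.6061 0.2107 0.0229] 0.0013426902426274237
cap [0.5478 0.1868 0.023 ] [0.5472 0.1871 0.0232] 0.0012773228881054457
cap [0.5015 0.1945 0.023 ] [0.501  0.1949 0.0229] 0.0011852800243744009
cap [0.4552 0.23   0.023 ] [0.4547 0.2303 0.023 ] 0.0012353596747274197
flask [ 0.5463 -0.1093  0.122 ] [ 0.5462 -0.1092  0.1201] 0.0004647526377621992
flask [ 0.4508 -0.1143  0.122 ] [ 0.4504 -0.1142  0.1196] 0.0006561543651229925
flask [ 0.5108 -0.2661  0.122 ] [ 0.5106 -0.2663  0.1197] 0.00047464371846730774
sole [[ 0.7027 -0.0805  0.024 ]
 [ 0.6719 -0.1856  0.024 ]
 [ 0.6382 -0.1744  0.024 ]
 [ 0.6697 -0.0719  0.024 ]] [ 0.6706 -0.1281  0.024 ]
handle [[ 0.6918 -0.1037  0.074 ]
 [ 0.6749 -0.1596  0.074 ]
 [ 0.6479 -0.1533  0.074 ]
 [ 0.664  -0.0968  0.074 ]] [ 0.6697 -0.1284  0.074 ]
mat [[ 0.7577 -0.1112  0.002 ]
 [ 0.7432 -0.189   0.002 ]
 [ 0.5972 -0.1609  0.002 ]
 [ 0.6131 -0.0822  0.002 ]] [ 0.6778 -0.1358  0.002 ]
knob (array([ 0.4503, -0.3855,  0.0952]), np.float64(9.423277647848734e-05)) swblock [array([ 0.5182, -0.37  ,  0.025 ]), array([ 0.5092, -0.4222,  0.025 ]), array([ 0.4531, -0.3601,  0.025 ])]
petri [ 0.3756 -0.1054  0.03  ]
vial [ 0.6006 -0.2691  0.05  ]
bowl [ 0.6901 -0.3103  0.02  ]
jar [ 0.7729 -0.0428  0.1   ]
```

View pics/c3.png

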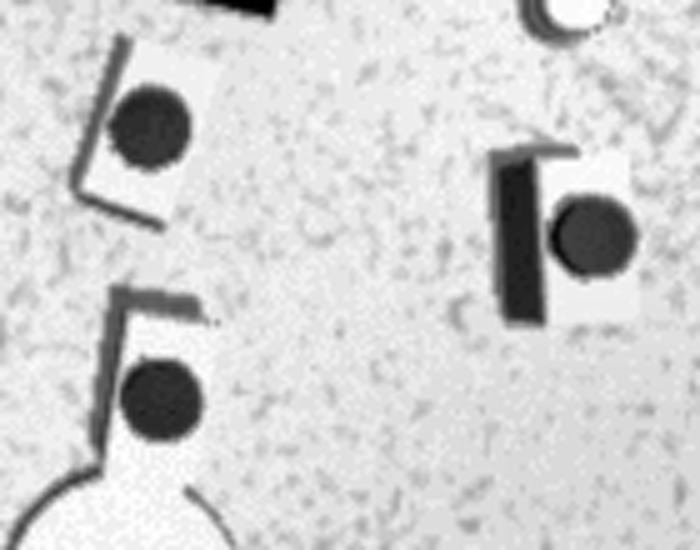

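Both views agree: plate yaw is 3.3°, its centre is about (0.5495, 0.1885), cap-top heights are about 0.120, and the scraper axis azimuth is 73°. Now the scraper.

```bash
cat >> h.py <<'E'
from scipy.spatial.transform import Rotation as Ro
PC=np.array([.5495,.1885]);YAW=np.radians(3.3)
PX=np.array([np.cos(YAW),np.sin(YAW)]);PY=np.array([-PX[1],PX[0]])
def p2w(a,b):return PC+a*PX+b*PY
def w2p(w):d=np.array(w)[:2]-PC;return np.array([d@PX,d@PY])
def rows(*T):
    s=arm.sense();R0=Ro.from_quat(s["tool_rot"])
    print("t %.2f tcp"%s["t"],s["tcp_pos"].round(4),"plate",w2p(s["tcp_pos"]).round(4),"F",s["force"].round(1),"open %.4f"%s["opening"])
    for x,y,z,f in T:
        f=np.radians(f);R=np.array([[np.cos(f),np.sin(f),0],[np.sin(f),-np.cos(f),0],[0,0,-1]]).T
        R=np.c_[[np.cos(f),np.sin(f),0],[np.sin(f),-np.cos(f),0],[0,0,-1]]
        d=R0.inv().apply(np.array([x,y,z])-s["tcp_pos"]);r=(R0.inv()*Ro.from_matrix(R)).as_rotvec(degrees=True)
        print("t",d.round(4),"r",r.round(1))
E
python3 -c "
from h import *
rows((.670,-.128,.19,-16.7),(.670,-.128,.1,-16.7),(.670,-.128,.04,-16.7))"
```

```text
t 0.10 tcp [0.2123 0.5874 0.2077] plate [-0.3137  0.4176] F [ 0.3 -0.4  0.1] open 0.0854
t [-0.5171  0.6736  0.0184] r [ 0.1  0.1 86.8]
t [-0.517   0.6736  0.1084] r [ 0.1  0.1 86.8]
t [-0.517   0.6736  0.1684] r [ 0.1  0.1 86.8]
```

Emit:
drive_tool --plan '[{"tx": -0.05, "ty": 0.065, "tz": 0.0, "rz": 8, "fingers": 0}, {"tx": -0.1, "ty": 0.13, "tz": 0.0, "rz": 16, "fingers": 0}, {"tx": -0.517, "ty": 0.674, "tz": 0.0, "rz": 86.8, "fingers": 0}, {"tx": -0.517, "ty": 0.674, "tz": 0.0, "rz": 86.8, "fingers": 0}, {"tx": -0.517, "ty": 0.674, "tz": 0.0, "rz": 86.8, "fingers": 0}, {"tx": -0.517, "ty": 0.674, "tz": 0.0, "rz": 86.8, "fingers": 0}, {"tx": -0.517, "ty": 0.674, "tz": 0.0, "rz": 86.8, "fingers": 0}, {"tx": -0.517, "ty": 0.674, "tz": 0.0, "rz": 86.8, "fingers": 0}, {"tx": -0.517, "ty": 0.674, "tz": 0.0, "rz": 86.8, "fingers": 0}, {"tx": -0.517, "ty": 0.674, "tz": 0.0, "rz": 86.8, "fingers": 0}, {"tx": -0.517, "ty": 0.674, "tz": 0.0, "rz": 86.8, "fingers": 0}, {"tx": -0.517, "ty": 0.674, "tz": 0.0, "rz": 86.8, "fingers": 0}, {"tx": -0.517, "ty": 0.674, "tz": 0.0, "rz": 86.8, "fingers": 0}, {"tx": -0.517, "ty": 0.674, "tz": 0.0, "rz": 86.8, "fingers": 0}, {"tx": -0.517, "ty": 0.674, "tz": 0.0, "rz": 86.8, "fingers": 0}, {"tx": -0.517, "ty": 0.674, "tz": 0.0, "rz": 86.8, "fingers": 0}, {"tx": -0.517, "ty": 0.674, "tz": 0.0, "rz": 86.8, "fingers": 0}, {"tx": -0.517, "ty": 0.674, "tz": 0.02, "rz": 86.8, "fingers": 0}, {"tx": -0.517, "ty": 0.674, "tz": 0.02, "rz": 86.8, "fingers": 0}, {"tx": -0.517, "ty": 0.674, "tz": 0.02, "rz": 86.8, "fingers": 0}]'

```text
invalid input
```

```bash
python3 -c "
from h import *
rows((.670,-.128,.1,-16.7),(.670,-.128,.04,-16.7))"
```

```text
t 0.10 tcp [0.2123 0.5874 0.2077] plate [-0.3137  0.4176] F [ 0.3 -0.4  0.1] open 0.0854
t [-0.517   0.6736  0.1084] r [ 0.1  0.1 86.8]
t [-0.517   0.6736  0.1684] r [ 0.1  0.1 86.8]
```

Emit:
drive_tool --plan '[{"tx": -0.05, "ty": 0.065, "tz": 0.0, "rx": 0, "ry": 0, "rz": 8, "fingers": 0}, {"tx": -0.1, "ty": 0.13, "tz": 0.0, "rx": 0, "ry": 0, "rz": 16, "fingers": 0}]'

```text
t: 0.35
tcp_pos: [0.2796, 0.481, 0.2073]
tool_rot: [0.891, 0.454, -0.001, 0.001]
force: [1.3, 0.1, 0.4]
opening: 0.085
```

```bash
python3 -c "
from h import *
rows((.670,-.128,.19,-16.7),(.670,-.128,.1,-16.7),(.670,-.128,.04,-16.7))"
```

```text
t 0.35 tcp [0.2796 0.481  0.2073] plate [-0.2526  0.3076] F [1.3 0.1 0.4] open 0.0850
t [-0.2629  0.6739  0.0183] r [ 0.1  0.1 70.7]
t [-0.2627  0.6739  0.1083] r [ 0.1  0.1 70.7]
t [-0.2626  0.6738  0.1683] r [ 0.1  0.1 70.7]
```

Emit:
drive_tool --plan '[{"tx": -0.263, "ty": 0.674, "tz": 0.01, "rx": 0, "ry": 0, "rz": 70.7, "fingers": 0}, {"tx": -0.263, "ty": 0.674, "tz": 0.01, "rx": 0, "ry": 0, "rz": 70.7, "fingers": 0}, {"tx": -0.263, "ty": 0.674, "tz": 0.01, "rx": 0, "ry": 0, "rz": 70.7, "fingers": 0}, {"tx": -0.263, "ty": 0.674, "tz": 0.01, "rx": 0, "ry": 0, "rz": 70.7, "fingers": 0}, {"tx": -0.263, "ty": 0.674, "tz": 0.01, "rx": 0, "ry": 0, "rz": 70.7, "fingers": 0}, {"tx": -0.263, "ty": 0.674, "tz": 0.01, "rx": 0, "ry": 0, "rz": 70.7, "fingers": 0}, {"tx": -0.263, "ty": 0.674, "tz": 0.01, "rx": 0, "ry": 0, "rz": 70.7, "fingers": 0}, {"tx": -0.263, "ty": 0.674, "tz": 0.01, "rx": 0, "ry": 0, "rz": 70.7, "fingers": 0}, {"tx": -0.263, "ty": 0.674, "tz": 0.01, "rx": 0, "ry": 0, "rz": 70.7, "fingers": 0}, {"tx": -0.263, "ty": 0.674, "tz": 0.01, "rx": 0, "ry": 0, "rz": 70.7, "fingers": 0}, {"tx": -0.263, "ty": 0.674, "tz": 0.01, "rx": 0, "ry": 0, "rz": 70.7, "fingers": 0}, {"tx": -0.263, "ty": 0.674, "tz": 0.01, "rx": 0, "ry": 0, "rz": 70.7, "fingers": 0}, {"tx": -0.263, "ty": 0.674, "tz": 0.01, "rx": 0, "ry": 0, "rz": 70.7, "fingers": 0}, {"tx": -0.263, "ty": 0.674, "tz": 0.01, "rx": 0, "ry": 0, "rz": 70.7, "fingers": 0}]'

```text
t: 2.1
tcp_pos: [0.6692, -0.1276, 0.1976]
tool_rot: [0.989, -0.146, -0.001, 0.001]
force: [-0.1, 0.8, 0.3]
opening: 0.0856
```

```bash
python3 -c "
from h import *
rows((.670,-.128,.1,-16.7),(.670,-.128,.04,-16.7))"
```

```text
t 2.10 tcp [ 0.6692 -0.1276  0.1976] plate [ 0.1013 -0.3224] F [-0.1  0.8  0.3] open 0.0856
t [ 0.001  -0.      0.0976] r [ 0.1  0.1 -0. ]
t [ 1.100e-03 -1.000e-04  1.576e-01] r [ 0.1  0.1 -0. ]
```

Descend and grip.

Emit:
drive_tool --plan '[{"tx": 0.001, "ty": 0, "tz": 0.05, "rx": 0, "ry": 0, "rz": 0, "fingers": 0}, {"tx": 0.001, "ty": 0, "tz": 0.095, "rx": 0, "ry": 0, "rz": 0, "fingers": 0}, {"tx": 0.001, "ty": 0, "tz": 0.13, "rx": 0, "ry": 0, "rz": 0, "fingers": 0}, {"tx": 0.001, "ty": 0, "tz": 0.157, "rx": 0, "ry": 0, "rz": 0, "fingers": 0}, {"tx": 0.001, "ty": 0, "tz": 0.157, "rx": 0, "ry": 0, "rz": 0, "fingers": 0}, {"tx": 0.001, "ty": 0, "tz": 0.157, "rx": 0, "ry": 0, "rz": 0, "fingers": 1}, {"tx": 0.001, "ty": 0, "tz": 0.157, "rx": 0, "ry": 0, "rz": 0, "fingers": 1}, {"tx": 0.001, "ty": 0, "tz": 0.157, "rx": 0, "ry": 0, "rz": 0, "fingers": 1}, {"tx": 0.001, "ty": 0, "tz": 0.157, "rx": 0, "ry": 0, "rz": 0, "fingers": 1}, {"tx": 0.001, "ty": 0, "tz": 0.157, "rx": 0, "ry": 0, "rz": 0, "fingers": 1}, {"tx": 0.001, "ty": 0, "tz": 0.157, "rx": 0, "ry": 0, "rz": 0, "fingers": 1}]' --grip_force 60

```text
t: 3.48
tcp_pos: [0.671, -0.1283, 0.042]
tool_rot: [0.989, -0.146, 0.0, 0.001]
force: [0.8, 1.0, 7.2]
opening: 0.0261
```

```bash
python3 -c "
from h import *
f=lambda a,b,z:(*p2w(a,b),z,-86.7)
rows((.669,-.128,.14,-16.7),f(.088,-.08,.14),f(.088,-.048,.10),f(.088,-.048,.0535))"
```

```text
t 3.48 tcp [ 0.671  -0.1283  0.042 ] plate [ 0.103  -0.3232] F [0.8 1.  7.2] open 0.0261
t [-0.0019  0.0005 -0.098 ] r [ 0.1 -0.  -0. ]
t [-0.0974 -0.2232 -0.0984] r [ 0.1 -0.1 70. ]
t [-0.1084 -0.2533 -0.0585] r [ 0.1 -0.1 70. ]
t [-0.1085 -0.2534 -0.012 ] r [ 0.1 -0.1 70. ]
```

Emit:
drive_tool --plan '[{"tx": 0, "ty": 0, "tz": -0.05, "rx": 0, "ry": 0, "rz": 0, "fingers": 1}, {"tx": 0, "ty": 0, "tz": -0.11, "rx": 0, "ry": 0, "rz": 0, "fingers": 1}, {"tx": -0.02, "ty": -0.05, "tz": -0.12, "rx": 0, "ry": 0, "rz": 10, "fingers": 1}, {"tx": -0.04, "ty": -0.1, "tz": -0.12, "rx": 0, "ry": 0, "rz": 20, "fingers": 1}, {"tx": -0.06, "ty": -0.14, "tz": -0.12, "rx": 0, "ry": 0, "rz": 30, "fingers": 1}, {"tx": -0.08, "ty": -0.18, "tz": -0.12, "rx": 0, "ry": 0, "rz": 40, "fingers": 1}, {"tx": -0.1, "ty": -0.22, "tz": -0.12, "rx": 0, "ry": 0, "rz": 50, "fingers": 1}, {"tx": -0.108, "ty": -0.24, "tz": -0.11, "rx": 0, "ry": 0, "rz": 60, "fingers": 1}, {"tx": -0.108, "ty": -0.253, "tz": -0.1, "rx": 0, "ry": 0, "rz": 70, "fingers": 1}, {"tx": -0.108, "ty": -0.253, "tz": -0.09, "rx": 0, "ry": 0, "rz": 70, "fingers": 1}, {"tx": -0.108, "ty": -0.253, "tz": -0.06, "rx": 0, "ry": 0, "rz": 70, "fingers": 1}, {"tx": -0.108, "ty": -0.253, "tz": -0.04, "rx": 0, "ry": 0, "rz": 70, "fingers": 1}]'

```text
t: 4.97
tcp_pos: [0.6396, 0.1442, 0.0799]
tool_rot: [0.728, -0.686, 0.0, 0.001]
force: [0.5, -0.2, -2.3]
opening: 0.0263
```

```bash
python3 - <<'E'
from h import *
f=lambda a,b,z:(*p2w(a,b),z,-86.7)
rows(f(.084,-.048,.0555),f(.084,.07,.0555))
im=np.hstack([camera("top")[150:350,80:380],camera("side")[100:300,120:420]])
cv2.imwrite("pics/c4.png",im[:,:,::-1])
for c,s in blobs(camera("top"),"blue")[1]:
    if 100<c[0]<225 and c[1]>180: print(c,w2p(onz("top",c,.026)))
E
```

```text
t 4.97 tcp [0.6396 0.1442 0.0799] plate [ 0.0875 -0.0494] F [ 0.5 -0.2 -2.3] open 0.0263
t [-0.0014  0.0034  0.0244] r [ 0.1 -0.1  0.1]
t [-0.1194  0.0032  0.0242] r [ 0.1 -0.1  0.1]
```

View pics/c4.png

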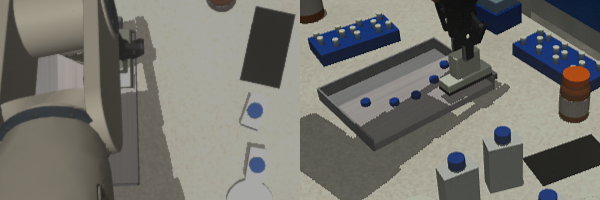

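Emit:
drive_tool --plan '[{"tx": -0.001, "ty": 0.003, "tz": 0.015, "rx": 0, "ry": 0, "rz": 0, "fingers": 1}, {"tx": -0.001, "ty": 0.003, "tz": 0.022, "rx": 0, "ry": 0, "rz": 0, "fingers": 1}, {"tx": -0.001, "ty": 0.003, "tz": 0.025, "rx": 0, "ry": 0, "rz": 0, "fingers": 1}, {"tx": -0.01, "ty": 0.003, "tz": 0.025, "rx": 0, "ry": 0, "rz": 0, "fingers": 1}, {"tx": -0.02, "ty": 0.003, "tz": 0.025, "rx": 0, "ry": 0, "rz": 0, "fingers": 1}, {"tx": -0.03, "ty": 0.003, "tz": 0.025, "rx": 0, "ry": 0, "rz": 0, "fingers": 1}, {"tx": -0.04, "ty": 0.003, "tz": 0.025, "rx": 0, "ry": 0, "rz": 0, "fingers": 1}, {"tx": -0.05, "ty": 0.003, "tz": 0.025, "rx": 0, "ry": 0, "rz": 0, "fingers": 1}, {"tx": -0.06, "ty": 0.003, "tz": 0.025, "rx": 0, "ry": 0, "rz": 0, "fingers": 1}, {"tx": -0.07, "ty": 0.003, "tz": 0.025, "rx": 0, "ry": 0, "rz": 0, "fingers": 1}, {"tx": -0.08, "ty": 0.003, "tz": 0.025, "rx": 0, "ry": 0, "rz": 0, "fingers": 1}, {"tx": -0.09, "ty": 0.003, "tz": 0.025, "rx": 0, "ry": 0, "rz": 0, "fingers": 1}, {"tx": -0.1, "ty": 0.003, "tz": 0.025, "rx": 0, "ry": 0, "rz": 0, "fingers": 1}, {"tx": -0.11, "ty": 0.003, "tz": 0.025, "rx": 0, "ry": 0, "rz": 0, "fingers": 1}, {"tx": -0.119, "ty": 0.003, "tz": 0.025, "rx": 0, "ry": 0, "rz": 0, "fingers": 1}, {"tx": -0.119, "ty": 0.003, "tz": 0.025, "rx": 0, "ry": 0, "rz": 0, "fingers": 1}]'

```text
t: 7.12
tcp_pos: [0.6336, 0.2639, 0.0603]
tool_rot: [0.728, -0.686, 0.002, -0.002]
force: [-1.9, -3.6, 27.1]
opening: 0.0264
```

```bash
cat >> h.py <<'E'
def caps(z=.02):
    for c,s in blobs(camera("side"),"blue")[1]:
        w=onz("side",c,z);p=w2p(w)
        if abs(p[0])<.16 and -.09<p[1]<.15: print("side cap",c,s[4],p.round(3),"if trough",w2p(onz("side",c,.007)).round(3))
E
python3 - <<'E'
from h import *
f=lambda a,b,z:(*p2w(a,b),z,-86.7)
rows(f(.084,.05,.0555),f(.0,-.048,.11),f(.0,-.048,.0555))
caps()
cv2.imwrite("pics/c5.png",cv2.resize(camera("side")[100:300,120:420],None,fx=2,fy=2)[:,:,::-1])
E
```

```text
t 7.12 tcp [0.6336 0.2639 0.0603] plate [0.0883 0.0705] F [-1.9 -3.6 27.1] open 0.0264
t [0.0205 0.0044 0.0047] r [-0.4 -0.   0.1]
t [ 0.1184  0.0882 -0.0503] r [-0.4 -0.   0.1]
t [0.1184 0.0885 0.0042] r [-0.4 -0.   0.1]
side cap [235.5 193.9] 47 [-0.001  0.002] if trough [0.008 0.017]
side cap [185. 201.] 48 [-0.091  0.051] if trough [-0.084  0.067]
side cap [213.8 200.8] 51 [-0.047  0.012] if trough [-0.039  0.028]
```

View pics/c5.png

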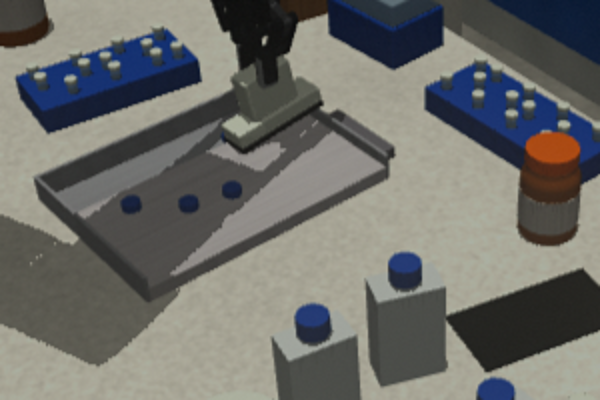

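Emit:
drive_tool --plan '[{"tx": 0.0, "ty": 0.0, "tz": -0.04, "rx": 0, "ry": 0, "rz": 0, "fingers": 1}, {"tx": 0.03, "ty": 0.03, "tz": -0.045, "rx": 0, "ry": 0, "rz": 0, "fingers": 1}, {"tx": 0.07, "ty": 0.06, "tz": -0.045, "rx": 0, "ry": 0, "rz": 0, "fingers": 1}, {"tx": 0.118, "ty": 0.088, "tz": -0.045, "rx": 0, "ry": 0, "rz": 0, "fingers": 1}, {"tx": 0.118, "ty": 0.088, "tz": -0.045, "rx": 0, "ry": 0, "rz": 0, "fingers": 1}, {"tx": 0.118, "ty": 0.088, "tz": -0.015, "rx": 0, "ry": 0, "rz": 0, "fingers": 1}, {"tx": 0.118, "ty": 0.088, "tz": -0.005, "rx": 0, "ry": 0, "rz": 0, "fingers": 1}, {"tx": 0.118, "ty": 0.088, "tz": 0.001, "rx": 0, "ry": 0, "rz": 0, "fingers": 1}, {"tx": 0.118, "ty": 0.088, "tz": 0.001, "rx": 0, "ry": 0, "rz": 0, "fingers": 1}]'

```text
t: 8.35
tcp_pos: [0.5541, 0.1414, 0.0596]
tool_rot: [0.728, -0.686, 0.003, -0.003]
force: [0.5, -1.4, 3.4]
opening: 0.0263
```

```bash
python3 - <<'E'
from h import *
f=lambda a,b,z:(*p2w(a,b),z,-86.7)
rows(f(.0,.072,.06))
caps()
E
```

```text
t 8.35 tcp [0.5541 0.1414 0.0596] plate [ 0.0019 -0.0473] F [ 0.5 -1.4  3.4] open 0.0263
t [-0.1193  0.0016 -0.0005] r [-0.5 -0.   0.1]
side cap [232.9 166.6] 24 [0.051 0.088] if trough [0.061 0.104]
side cap [233.9 193.8] 30 [-0.003  0.004] if trough [0.005 0.02 ]
side cap [185.  201.3] 56 [-0.092  0.05 ] if trough [-0.085  0.066]
side cap [213.9 201.1] 54 [-0.048  0.011] if trough [-0.04   0.027]
```

Emit:
drive_tool --plan '[{"tx": 0, "ty": 0.012, "tz": -0.001, "rx": 0, "ry": 0, "rz": 0, "fingers": 1}, {"tx": -0.005, "ty": 0.022, "tz": 0.001, "rx": 0, "ry": 0, "rz": 0, "fingers": 1}, {"tx": -0.015, "ty": 0.022, "tz": 0.001, "rx": 0, "ry": 0, "rz": 0, "fingers": 1}, {"tx": -0.025, "ty": 0.022, "tz": 0.001, "rx": 0, "ry": 0, "rz": 0, "fingers": 1}, {"tx": -0.035, "ty": 0.022, "tz": 0.001, "rx": 0, "ry": 0, "rz": 0, "fingers": 1}, {"tx": -0.045, "ty": 0.022, "tz": 0.001, "rx": 0, "ry": 0, "rz": 0, "fingers": 1}, {"tx": -0.055, "ty": 0.022, "tz": 0.001, "rx": 0, "ry": 0, "rz": 0, "fingers": 1}, {"tx": -0.065, "ty": 0.022, "tz": 0.001, "rx": 0, "ry": 0, "rz": 0, "fingers": 1}, {"tx": -0.075, "ty": 0.022, "tz": 0.001, "rx": 0, "ry": 0, "rz": 0, "fingers": 1}, {"tx": -0.085, "ty": 0.022, "tz": 0.001, "rx": 0, "ry": 0, "rz": 0, "fingers": 1}, {"tx": -0.095, "ty": 0.022, "tz": 0.001, "rx": 0, "ry": 0, "rz": 0, "fingers": 1}, {"tx": -0.105, "ty": 0.022, "tz": 0.001, "rx": 0, "ry": 0, "rz": 0, "fingers": 1}, {"tx": -0.115, "ty": 0.022, "tz": 0.001, "rx": 0, "ry": 0, "rz": 0, "fingers": 1}, {"tx": -0.12, "ty": 0.022, "tz": 0.001, "rx": 0, "ry": 0, "rz": 0, "fingers": 1}, {"tx": -0.12, "ty": 0.022, "tz": -0.03, "rx": 0, "ry": 0, "rz": 0, "fingers": 1}, {"tx": -0.08, "ty": 0.05, "tz": -0.045, "rx": 0, "ry": 0, "rz": 0, "fingers": 1}, {"tx": -0.04, "ty": 0.08, "tz": -0.045, "rx": 0, "ry": 0, "rz": 0, "fingers": 1}, {"tx": 0, "ty": 0.088, "tz": -0.045, "rx": 0, "ry": 0, "rz": 0, "fingers": 1}, {"tx": 0, "ty": 0.088, "tz": -0.02, "rx": 0, "ry": 0, "rz": 0, "fingers": 1}, {"tx": 0, "ty": 0.088, "tz": 0.0, "rx": 0, "ry": 0, "rz": 0, "fingers": 1}]'

```text
t: 10.9
tcp_pos: [0.4655, 0.1358, 0.0587]
tool_rot: [0.728, -0.686, 0.003, -0.003]
force: [13.1, -8.6, 31.3]
opening: 0.0264
```

```bash
python3 - <<'E'
from h import *
f=lambda a,b,z:(*p2w(a,b),z,-86.7)
rows(f(-.088,.072,.06))
caps()
E
```

```text
t 10.90 tcp [0.4655 0.1358 0.0587] plate [-0.0869 -0.0478] F [13.1 -8.6 31.3] open 0.0264
t [-0.1198  0.001  -0.0013] r [-0.5  0.   0.1]
side cap [253.3 158.5] 22 [0.103 0.083] if trough [0.113 0.1  ]
side cap [233.6 166.3] 29 [0.053 0.088] if trough [0.062 0.104]
side cap [191.1 185. ] 44 [-0.053  0.09 ] if trough [-0.045  0.107]
side cap [185.1 201.3] 55 [-0.092  0.05 ] if trough [-0.085  0.066]
```

Emit:
drive_tool --plan '[{"tx": 0, "ty": -0.005, "tz": -0.004, "rx": 0, "ry": 0, "rz": 0, "fingers": 1}, {"tx": -0.005, "ty": -0.007, "tz": -0.001, "rx": 0, "ry": 0, "rz": 0, "fingers": 1}, {"tx": -0.015, "ty": -0.007, "tz": -0.001, "rx": 0, "ry": 0, "rz": 0, "fingers": 1}, {"tx": -0.025, "ty": -0.007, "tz": -0.001, "rx": 0, "ry": 0, "rz": 0, "fingers": 1}, {"tx": -0.035, "ty": -0.007, "tz": -0.001, "rx": 0, "ry": 0, "rz": 0, "fingers": 1}, {"tx": -0.045, "ty": -0.007, "tz": -0.001, "rx": 0, "ry": 0, "rz": 0, "fingers": 1}, {"tx": -0.055, "ty": -0.007, "tz": -0.001, "rx": 0, "ry": 0, "rz": 0, "fingers": 1}, {"tx": -0.065, "ty": -0.007, "tz": -0.001, "rx": 0, "ry": 0, "rz": 0, "fingers": 1}, {"tx": -0.075, "ty": -0.007, "tz": -0.001, "rx": 0, "ry": 0, "rz": 0, "fingers": 1}, {"tx": -0.085, "ty": -0.007, "tz": -0.001, "rx": 0, "ry": 0, "rz": 0, "fingers": 1}, {"tx": -0.095, "ty": -0.007, "tz": -0.001, "rx": 0, "ry": 0, "rz": 0, "fingers": 1}, {"tx": -0.105, "ty": -0.007, "tz": -0.001, "rx": 0, "ry": 0, "rz": 0, "fingers": 1}, {"tx": -0.115, "ty": -0.007, "tz": -0.001, "rx": 0, "ry": 0, "rz": 0, "fingers": 1}, {"tx": -0.12, "ty": -0.007, "tz": -0.001, "rx": 0, "ry": 0, "rz": 0, "fingers": 1}, {"tx": -0.12, "ty": -0.007, "tz": -0.03, "rx": 0, "ry": 0, "rz": 0, "fingers": 1}, {"tx": -0.08, "ty": -0.007, "tz": -0.09, "rx": 0, "ry": 0, "rz": 0, "fingers": 1}, {"tx": -0.02, "ty": -0.03, "tz": -0.12, "rx": 0, "ry": 0, "rz": 0, "fingers": 1}, {"tx": 0.04, "ty": -0.06, "tz": -0.12, "rx": 0, "ry": 0, "rz": 0, "fingers": 1}, {"tx": 0.08, "ty": -0.1, "tz": -0.12, "rx": 0, "ry": 0, "rz": 0, "fingers": 1}, {"tx": 0.08, "ty": -0.1, "tz": -0.12, "rx": 0, "ry": 0, "rz": 0, "fingers": 1}]'

```text
t: 13.45
tcp_pos: [0.5716, 0.0594, 0.1786]
tool_rot: [0.727, -0.687, 0.004, -0.004]
force: [-0.1, 0.4, -2.0]
opening: 0.0261
```

```bash
python3 - <<'E'
from h import *
rows((.678,-.136,.18,-86.7),(.678,-.136,.18,-16.7),(.678,-.136,.05,-16.7))
caps()
for c,s in blobs(camera("top"),"blue")[1]:
    if 80<c[0]<225 and c[1]>190: print(c,s[4],w2p(onz("top",c,.012)))
E
```

```text
t 13.45 tcp [0.5716 0.0594 0.1786] plate [ 0.0147 -0.1301] F [-0.1  0.4 -2. ] open 0.0261
t [ 2.011e-01 -9.520e-02 -2.000e-04] r [-0.6 -0.  -0.1]
t [ 2.011e-01 -9.520e-02 -2.000e-04] r [ -0.5  -0.4 -70.1]
t [ 0.201  -0.0938  0.1298] r [ -0.5  -0.4 -70.1]
side cap [253.2 158.5] 21 [0.103 0.084] if trough [0.113 0.1  ]
side cap [233.9 166.5] 35 [0.053 0.086] if trough [0.063 0.103]
side cap [211.1 177.6] 37 [-0.007  0.084] if trough [0.002 0.101]
side cap [191.2 185.4] 49 [-0.054  0.089] if trough [-0.046  0.105]
side cap [173.3 193.9] 43 [-0.097  0.088] if trough [-0.09   0.104]
```

All five caps lie in the trough at y≈0.100–0.105. Next, the scraper goes back to the mat.

Emit:
drive_tool --plan '[{"tx": 0.05, "ty": -0.025, "tz": 0, "rx": -0.5, "ry": 0, "rz": 0, "fingers": 1}, {"tx": 0.1, "ty": -0.05, "tz": 0, "rx": -0.5, "ry": 0, "rz": 0, "fingers": 1}, {"tx": 0.15, "ty": -0.075, "tz": 0, "rx": -0.5, "ry": 0, "rz": 0, "fingers": 1}, {"tx": 0.201, "ty": -0.095, "tz": 0.03, "rx": -0.5, "ry": 0, "rz": 0, "fingers": 1}, {"tx": 0.201, "ty": -0.095, "tz": 0.08, "rx": -0.5, "ry": 0, "rz": 0, "fingers": 1}, {"tx": 0.201, "ty": -0.095, "tz": 0.115, "rx": -0.5, "ry": 0, "rz": 0, "fingers": 1}, {"tx": 0.201, "ty": -0.095, "tz": 0.127, "rx": -0.5, "ry": 0, "rz": 0, "fingers": 1}, {"tx": 0.201, "ty": -0.095, "tz": 0.133, "rx": -0.5, "ry": 0, "rz": 0, "fingers": 1}, {"tx": 0.201, "ty": -0.095, "tz": 0.133, "rx": -0.5, "ry": 0, "rz": 0, "fingers": 1}, {"tx": 0.201, "ty": -0.095, "tz": 0.132, "rx": -0.5, "ry": 0, "rz": 0, "fingers": 0.3}, {"tx": 0.201, "ty": -0.095, "tz": 0.131, "rx": -0.5, "ry": 0, "rz": 0, "fingers": 0}, {"tx": 0.201, "ty": -0.095, "tz": 0.13, "rx": -0.5, "ry": 0, "rz": 0, "fingers": 0}, {"tx": 0.201, "ty": -0.095, "tz": 0.13, "rx": -0.5, "ry": 0, "rz": 0, "fingers": 0}, {"tx": 0.201, "ty": -0.095, "tz": 0.08, "rx": -0.5, "ry": 0, "rz": 0, "fingers": 0}, {"tx": 0.201, "ty": -0.095, "tz": 0.02, "rx": -0.5, "ry": 0, "rz": 0, "fingers": 0}, {"tx": 0.201, "ty": -0.095, "tz": 0, "rx": -0.5, "ry": 0, "rz": 0, "fingers": 0}]'

```text
t: 15.55
tcp_pos: [0.6782, -0.1345, 0.1832]
tool_rot: [0.727, -0.687, 0.003, -0.002]
force: [0.1, -0.2, -0.7]
opening: 0.085
```

```bash
python3 - <<'E'
from h import *
rows((.5462,-.1092,.18,-106),(.5462,-.1092,.065,-106))
caps()
E
```

```text
t 15.55 tcp [ 0.6782 -0.1345  0.1832] plate [ 0.1099 -0.3299] F [ 0.1 -0.2 -0.7] open 0.0850
t [-0.0328  0.1303  0.0024] r [-0.4 -0.  19.3]
t [-0.033   0.131   0.1174] r [-0.4 -0.  19.3]
side cap [253.3 158.5] 22 [0.103 0.083] if trough [0.113 0.1  ]
side cap [233.6 166.4] 29 [0.053 0.087] if trough [0.062 0.104]
side cap [211.2 177.6] 38 [-0.007  0.084] if trough [0.002 0.101]
side cap [191.3 185.4] 51 [-0.054  0.089] if trough [-0.046  0.105]
side cap [173.5 193.8] 46 [-0.096  0.088] if trough [-0.089  0.105]
```

Emit:
drive_tool --plan '[{"tx": -0.01, "ty": 0.045, "tz": 0, "rx": -0.4, "ry": 0, "rz": 7, "fingers": 0}, {"tx": -0.022, "ty": 0.09, "tz": 0, "rx": -0.4, "ry": 0, "rz": 14, "fingers": 0}, {"tx": -0.033, "ty": 0.13, "tz": 0, "rx": -0.4, "ry": 0, "rz": 19.3, "fingers": 0}, {"tx": -0.033, "ty": 0.131, "tz": 0.01, "rx": -0.4, "ry": 0, "rz": 19.3, "fingers": 0}, {"tx": -0.033, "ty": 0.131, "tz": 0.05, "rx": -0.4, "ry": 0, "rz": 19.3, "fingers": 0}, {"tx": -0.033, "ty": 0.131, "tz": 0.09, "rx": -0.4, "ry": 0, "rz": 19.3, "fingers": 0}, {"tx": -0.033, "ty": 0.131, "tz": 0.12, "rx": -0.4, "ry": 0, "rz": 19.3, "fingers": 0}, {"tx": -0.033, "ty": 0.131, "tz": 0.12, "rx": -0.4, "ry": 0, "rz": 19.3, "fingers": 0}, {"tx": -0.033, "ty": 0.131, "tz": 0.12, "rx": -0.4, "ry": 0, "rz": 19.3, "fingers": 1}, {"tx": -0.033, "ty": 0.131, "tz": 0.12, "rx": -0.4, "ry": 0, "rz": 19.3, "fingers": 1}, {"tx": -0.033, "ty": 0.131, "tz": 0.12, "rx": -0.4, "ry": 0, "rz": 19.3, "fingers": 1}, {"tx": -0.033, "ty": 0.131, "tz": 0.12, "rx": -0.4, "ry": 0, "rz": 19.3, "fingers": 1}, {"tx": -0.033, "ty": 0.131, "tz": 0.12, "rx": -0.4, "ry": 0, "rz": 19.3, "fingers": 1}, {"tx": -0.033, "ty": 0.131, "tz": 0.1, "rx": -0.4, "ry": 0, "rz": 19.3, "fingers": 1}, {"tx": -0.033, "ty": 0.131, "tz": 0.07, "rx": -0.4, "ry": 0, "rz": 19.3, "fingers": 1}, {"tx": -0.033, "ty": 0.131, "tz": 0.05, "rx": -0.4, "ry": 0, "rz": 19.3, "fingers": 1}]' --grip_force 40

```text
t: 17.6
tcp_pos: [0.5466, -0.1093, 0.1351]
tool_rot: [-0.602, 0.799, -0.001, 0.0]
force: [0.2, 0.7, -1.3]
opening: 0.0331
```

```bash
python3 - <<'E'
from h import *
f=lambda a,b,z:(*p2w(a,b),z,-86.7)
rows(f(.085,-.12,.13),f(.085,-.105,.0645),f(.085,-.09,.0645))
cv2.imwrite("pics/c6.png",cv2.resize(camera("side")[200:420,200:460],None,fx=2,fy=2)[:,:,::-1])
E
```

```text
t 17.60 tcp [ 0.5466 -0.1093  0.1351] plate [-0.0201 -0.2971] F [ 0.2  0.7 -1.3] open 0.0331
t [-0.2019 -0.0406  0.005 ] r [ -0.1  -0.  -19.3]
t [-0.2161 -0.0355  0.0705] r [ -0.1  -0.  -19.3]
t [-0.2302 -0.0306  0.0705] r [ -0.1  -0.  -19.3]
```

View pics/c6.png

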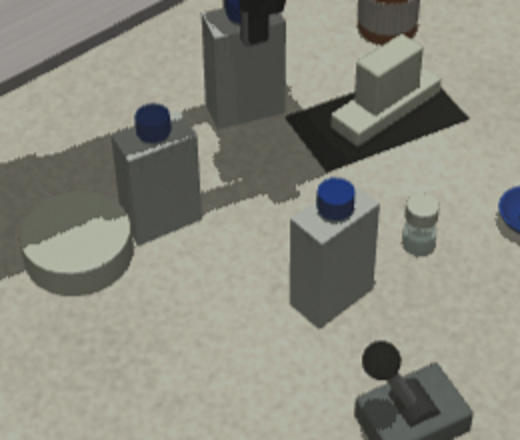

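Emit:
drive_tool --plan '[{"tx": -0.05, "ty": -0.02, "tz": -0.01, "rx": 0, "ry": 0, "rz": -7, "fingers": 1}, {"tx": -0.1, "ty": -0.03, "tz": -0.01, "rx": 0, "ry": 0, "rz": -14, "fingers": 1}, {"tx": -0.15, "ty": -0.04, "tz": -0.01, "rx": 0, "ry": 0, "rz": -19.3, "fingers": 1}, {"tx": -0.2, "ty": -0.041, "tz": 0.0, "rx": 0, "ry": 0, "rz": -19.3, "fingers": 1}, {"tx": -0.21, "ty": -0.038, "tz": 0.03, "rx": 0, "ry": 0, "rz": -19.3, "fingers": 1}, {"tx": -0.214, "ty": -0.036, "tz": 0.055, "rx": 0, "ry": 0, "rz": -19.3, "fingers": 1}, {"tx": -0.216, "ty": -0.0355, "tz": 0.068, "rx": 0, "ry": 0, "rz": -19.3, "fingers": 1}, {"tx": -0.216, "ty": -0.0355, "tz": 0.071, "rx": 0, "ry": 0, "rz": -19.3, "fingers": 1}, {"tx": -0.222, "ty": -0.0335, "tz": 0.071, "rx": 0, "ry": 0, "rz": -19.3, "fingers": 1}, {"tx": -0.227, "ty": -0.0318, "tz": 0.071, "rx": 0, "ry": 0, "rz": -19.3, "fingers": 1}, {"tx": -0.227, "ty": -0.0318, "tz": 0.071, "rx": 0, "ry": 0, "rz": -19.3, "fingers": 1}]'

```text
t: 19.02
tcp_pos: [0.6418, 0.1003, 0.0672]
tool_rot: [0.727, -0.686, 0.003, -0.001]
force: [-0.4, 0.2, -2.1]
opening: 0.0336
```

```bash
python3 - <<'E'
from h import *
f=lambda a,b,z:(*p2w(a,b),z,-86.7)
rows(f(.085,-.09,.0625))
E
```

```text
t 19.02 tcp [0.6418 0.1003 0.0672] plate [ 0.087  -0.0934] F [-0.4  0.2 -2.1] open 0.0336
t [-0.0034  0.0021  0.0047] r [-0.3 -0.1  0. ]
```

Emit:
drive_tool --plan '[{"tx": 0, "ty": 0.001, "tz": 0.003, "rx": 0, "ry": 0, "rz": 0, "fingers": 1}, {"tx": -0.002, "ty": 0.001, "tz": 0.0035, "rx": 0, "ry": 0, "rz": 0, "fingers": 1}, {"tx": -0.004, "ty": 0.001, "tz": 0.0035, "rx": 0, "ry": 0, "rz": 0, "fingers": 1}, {"tx": -0.006, "ty": 0.001, "tz": 0.0035, "rx": 0, "ry": 0, "rz": 0, "fingers": 1}, {"tx": -0.006, "ty": 0.001, "tz": 0.0035, "rx": 0, "ry": 0, "rz": 0, "fingers": 1}]'

```text
t: 19.65
tcp_pos: [0.6413, 0.1057, 0.0646]
tool_rot: [0.727, -0.686, 0.003, -0.002]
force: [0.3, -2.7, 5.8]
opening: 0.0328
```

Emit:
drive_tool --plan '[{"tx": 0, "ty": 0, "tz": 0, "rx": 0, "ry": 0, "rz": 0, "fingers": 0.4}, {"tx": 0, "ty": 0, "tz": 0, "rx": 0, "ry": 0, "rz": 0, "fingers": 0.1}, {"tx": 0, "ty": 0, "tz": 0, "rx": 0, "ry": 0, "rz": 0, "fingers": 0}, {"tx": 0, "ty": 0, "tz": -0.02, "rx": 0, "ry": 0, "rz": 0, "fingers": 0}, {"tx": 0, "ty": 0, "tz": -0.06, "rx": 0, "ry": 0, "rz": 0, "fingers": 0}, {"tx": 0, "ty": 0, "tz": -0.1, "rx": 0, "ry": 0, "rz": 0, "fingers": 0}, {"tx": 0.0, "ty": 0, "tz": -0.11, "rx": 0, "ry": 0, "rz": 0, "fingers": 0.5}, {"tx": 0.05, "ty": 0, "tz": -0.11, "rx": 0, "ry": 0, "rz": 0, "fingers": 1}, {"tx": 0.065, "ty": 0, "tz": -0.1, "rx": 0, "ry": 0, "rz": 0, "fingers": 1}, {"tx": 0.065, "ty": 0, "tz": -0.06, "rx": 0, "ry": 0, "rz": 0, "fingers": 1}, {"tx": 0.065, "ty": 0, "tz": -0.03, "rx": 0, "ry": 0, "rz": 0, "fingers": 1}, {"tx": 0.065, "ty": 0, "tz": -0.021, "rx": 0, "ry": 0, "rz": 0, "fingers": 1}, {"tx": 0.065, "ty": 0, "tz": -0.021, "rx": 0, "ry": 0, "rz": 0, "fingers": 1}]'

```text
t: 21.28
tcp_pos: [0.6446, 0.0411, 0.0854]
tool_rot: [0.727, -0.686, 0.003, -0.001]
force: [0.6, 0.8, 0.5]
opening: -0.0001
```

```bash
python3 - <<'E'
from h import *
rows()
cv2.imwrite("pics/c7.png",cv2.resize(camera("side")[90:290,120:420],None,fx=2,fy=2)[:,:,::-1])
E
```

```text
t 21.27 tcp [0.6446 0.0411 0.0854] plate [ 0.0865 -0.1526] F [0.6 0.8 0.5] open -0.0001
```

View pics/c7.png

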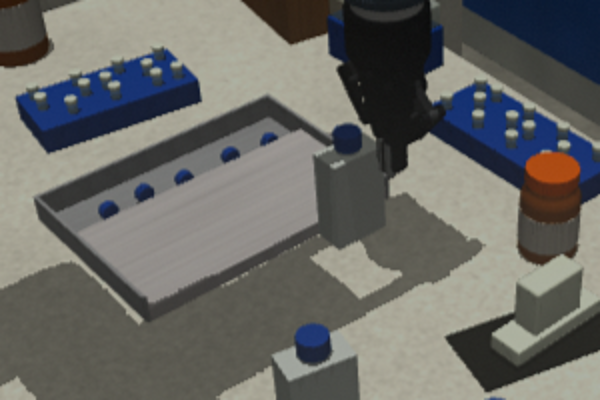

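The flask stands square against the front edge at (345,190), with all five caps in the trough. Next, the high push.

Emit:
drive_tool --plan '[{"tx": -0.015, "ty": 0, "tz": 0, "rx": 0, "ry": 0, "rz": 0, "fingers": 1}, {"tx": -0.024, "ty": 0, "tz": 0, "rx": 0, "ry": 0, "rz": 0, "fingers": 1}, {"tx": -0.03, "ty": 0, "tz": 0, "rx": 0, "ry": 0, "rz": 0, "fingers": 1}, {"tx": -0.036, "ty": 0, "tz": 0, "rx": 0, "ry": 0, "rz": 0, "fingers": 1}, {"tx": -0.042, "ty": 0, "tz": 0, "rx": 0, "ry": 0, "rz": 0, "fingers": 1}, {"tx": -0.048, "ty": 0, "tz": 0, "rx": 0, "ry": 0, "rz": 0, "fingers": 1}, {"tx": -0.054, "ty": 0, "tz": 0, "rx": 0, "ry": 0, "rz": 0, "fingers": 1}, {"tx": -0.06, "ty": 0, "tz": 0, "rx": 0, "ry": 0, "rz": 0, "fingers": 1}, {"tx": -0.066, "ty": 0, "tz": 0, "rx": 0, "ry": 0, "rz": 0, "fingers": 1}, {"tx": -0.072, "ty": 0, "tz": 0, "rx": 0, "ry": 0, "rz": 0, "fingers": 1}, {"tx": -0.078, "ty": 0, "tz": 0, "rx": 0, "ry": 0, "rz": 0, "fingers": 1}, {"tx": -0.084, "ty": 0, "tz": 0, "rx": 0, "ry": 0, "rz": 0, "fingers": 1}, {"tx": -0.084, "ty": 0, "tz": 0, "rx": 0, "ry": 0, "rz": 0, "fingers": 1}]'

```text
t: 22.95
tcp_pos: [0.6404, 0.1255, 0.0861]
tool_rot: [0.728, -0.686, 0.004, -0.002]
force: [0.1, 0.0, 0.8]
opening: -0.0003
```

```bash
python3 - <<'E'
from h import *
rows((.4506,-.1143,.18,-96),(.4506,-.1143,.063,-96))
cv2.imwrite("pics/c8.png",cv2.resize(camera("side")[90:290,120:420],None,fx=2,fy=2)[:,:,::-1])
E
```

```text
t 22.95 tcp [0.6404 0.1255 0.0861] plate [ 0.0871 -0.0682] F [0.1 0.  0.8] open -0.0003
t [ 0.2285  0.2028 -0.095 ] r [-0.5 -0.1  9.4]
t [0.2282 0.2037 0.022 ] r [-0.5 -0.1  9.4]
```

View pics/c8.png

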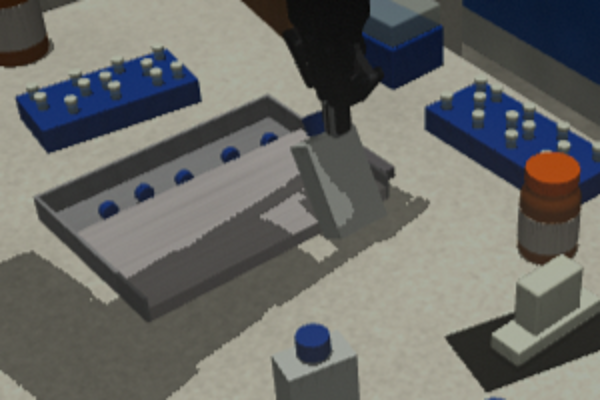

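Emit:
drive_tool --plan '[{"tx": -0.006, "ty": 0, "tz": 0, "rx": 0, "ry": 0, "rz": 0, "fingers": 1}, {"tx": -0.012, "ty": 0, "tz": 0, "rx": 0, "ry": 0, "rz": 0, "fingers": 1}, {"tx": -0.018, "ty": 0, "tz": 0, "rx": 0, "ry": 0, "rz": 0, "fingers": 1}, {"tx": -0.024, "ty": 0, "tz": 0, "rx": 0, "ry": 0, "rz": 0, "fingers": 1}, {"tx": -0.03, "ty": 0, "tz": 0, "rx": 0, "ry": 0, "rz": 0, "fingers": 1}, {"tx": -0.036, "ty": 0, "tz": 0, "rx": 0, "ry": 0, "rz": 0, "fingers": 1}, {"tx": -0.036, "ty": 0, "tz": 0, "rx": 0, "ry": 0, "rz": 0, "fingers": 1}, {"tx": -0.036, "ty": 0, "tz": 0, "rx": 0, "ry": 0, "rz": 0, "fingers": 1}]'

```text
t: 24.0
tcp_pos: [0.6383, 0.1611, 0.086]
tool_rot: [0.728, -0.686, 0.004, -0.002]
force: [-0.7, -0.3, -0.9]
opening: -0.0007
```

```bash
python3 - <<'E'
from h import *
rows((.4506,-.1143,.18,-96),(.4506,-.1143,.063,-96))
cv2.imwrite("pics/c9.png",cv2.resize(camera("side")[90:290,120:420],None,fx=2,fy=2)[:,:,::-1])
E
```

```text
t 24.00 tcp [0.6383 0.1611 0.086 ] plate [ 0.0871 -0.0325] F [-0.7 -0.3 -0.9] open -0.0007
t [ 0.2641  0.2028 -0.0949] r [-0.5 -0.1  9.4]
t [0.2638 0.2037 0.0221] r [-0.5 -0.1  9.4]
```

View pics/c9.png

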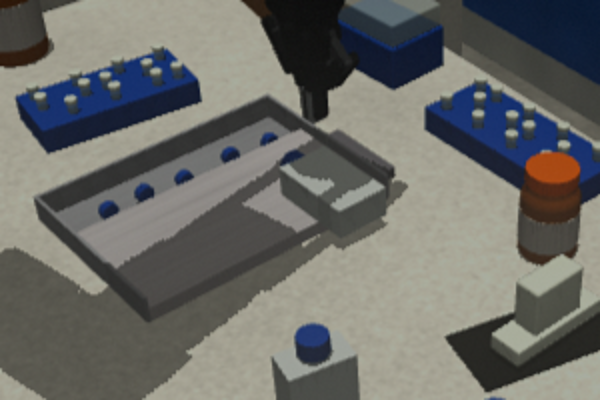

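Emit:
drive_tool --plan '[{"tx": 0.02, "ty": 0.0, "tz": -0.05, "rx": 0, "ry": 0, "rz": 0, "fingers": 1}, {"tx": 0.05, "ty": 0.03, "tz": -0.09, "rx": -0.2, "ry": 0, "rz": 3, "fingers": 0.5}, {"tx": 0.09, "ty": 0.07, "tz": -0.095, "rx": -0.5, "ry": 0, "rz": 6, "fingers": 0}, {"tx": 0.13, "ty": 0.11, "tz": -0.095, "rx": -0.5, "ry": 0, "rz": 9.4, "fingers": 0}, {"tx": 0.17, "ty": 0.14, "tz": -0.095, "rx": -0.5, "ry": 0, "rz": 9.4, "fingers": 0}, {"tx": 0.21, "ty": 0.17, "tz": -0.095, "rx": -0.5, "ry": 0, "rz": 9.4, "fingers": 0}, {"tx": 0.25, "ty": 0.2, "tz": -0.095, "rx": -0.5, "ry": 0, "rz": 9.4, "fingers": 0}, {"tx": 0.264, "ty": 0.203, "tz": -0.09, "rx": -0.5, "ry": 0, "rz": 9.4, "fingers": 0}, {"tx": 0.264, "ty": 0.203, "tz": -0.07, "rx": -0.5, "ry": 0, "rz": 9.4, "fingers": 0}, {"tx": 0.264, "ty": 0.2035, "tz": -0.03, "rx": -0.5, "ry": 0, "rz": 9.4, "fingers": 0}, {"tx": 0.264, "ty": 0.2035, "tz": 0.01, "rx": -0.5, "ry": 0, "rz": 9.4, "fingers": 0}, {"tx": 0.264, "ty": 0.2035, "tz": 0.022, "rx": -0.5, "ry": 0, "rz": 9.4, "fingers": 0}, {"tx": 0.264, "ty": 0.2035, "tz": 0.022, "rx": -0.5, "ry": 0, "rz": 9.4, "fingers": 0}, {"tx": 0.264, "ty": 0.2035, "tz": 0.022, "rx": -0.5, "ry": 0, "rz": 9.4, "fingers": 1}, {"tx": 0.264, "ty": 0.2035, "tz": 0.022, "rx": -0.5, "ry": 0, "rz": 9.4, "fingers": 1}, {"tx": 0.264, "ty": 0.2035, "tz": 0.022, "rx": -0.5, "ry": 0, "rz": 9.4, "fingers": 1}, {"tx": 0.264, "ty": 0.2035, "tz": 0.022, "rx": -0.5, "ry": 0, "rz": 9.4, "fingers": 1}, {"tx": 0.264, "ty": 0.2035, "tz": 0.022, "rx": -0.5, "ry": 0, "rz": 9.4, "fingers": 1}, {"tx": 0.264, "ty": 0.2035, "tz": -0.01, "rx": -0.5, "ry": 0, "rz": 9.4, "fingers": 1}, {"tx": 0.264, "ty": 0.2035, "tz": -0.05, "rx": -0.5, "ry": 0, "rz": 9.4, "fingers": 1}]'

```text
t: 26.55
tcp_pos: [0.4494, -0.1142, 0.1356]
tool_rot: [-0.669, 0.743, 0.0, -0.001]
force: [0.2, 0.0, -0.6]
opening: 0.0335
```

```bash
python3 - <<'E'
from h import *
f=lambda a,b,z:(*p2w(a,b),z,-86.7)
rows(f(-.085,-.12,.13),f(-.085,-.105,.0645),f(-.085,-.088,.0645))
caps(.033)
E
```

```text
t 26.55 tcp [ 0.4494 -0.1142  0.1356] plate [-0.1174 -0.2964] F [ 0.2  0.  -0.6] open 0.0335
t [-0.1793 -0.0033  0.0053] r [ 0.1 -0.1 -9.4]
t [-0.1942 -0.001   0.0707] r [ 0.1 -0.1 -9.4]
t [-0.211   0.0018  0.0707] r [ 0.1 -0.1 -9.4]
side cap [233.6 166.3] 30 [0.043 0.071] if trough [0.062 0.104]
side cap [211.  177.5] 35 [-0.016  0.068] if trough [0.002 0.102]
side cap [191.3 185.4] 50 [-0.061  0.072] if trough [-0.046  0.105]
side cap [173.4 193.9] 42 [-0.104  0.071] if trough [-0.09   0.104]
```

Emit:
drive_tool --plan '[{"tx": -0.05, "ty": -0.002, "tz": -0.01, "rx": 0, "ry": 0, "rz": -4, "fingers": 1}, {"tx": -0.1, "ty": -0.003, "tz": -0.01, "rx": 0, "ry": 0, "rz": -9.4, "fingers": 1}, {"tx": -0.15, "ty": -0.003, "tz": -0.005, "rx": 0, "ry": 0, "rz": -9.4, "fingers": 1}, {"tx": -0.18, "ty": -0.003, "tz": 0.01, "rx": 0, "ry": 0, "rz": -9.4, "fingers": 1}, {"tx": -0.194, "ty": -0.001, "tz": 0.04, "rx": 0, "ry": 0, "rz": -9.4, "fingers": 1}, {"tx": -0.194, "ty": -0.001, "tz": 0.062, "rx": 0, "ry": 0, "rz": -9.4, "fingers": 1}, {"tx": -0.196, "ty": -0.001, "tz": 0.07, "rx": 0, "ry": 0, "rz": -9.4, "fingers": 1}, {"tx": -0.2, "ty": 0, "tz": 0.072, "rx": 0, "ry": 0, "rz": -9.4, "fingers": 1}, {"tx": -0.205, "ty": 0.001, "tz": 0.072, "rx": 0, "ry": 0, "rz": -9.4, "fingers": 1}, {"tx": -0.209, "ty": 0.0015, "tz": 0.072, "rx": 0, "ry": 0, "rz": -9.4, "fingers": 1}, {"tx": -0.212, "ty": 0.0018, "tz": 0.072, "rx": 0, "ry": 0, "rz": -9.4, "fingers": 1}, {"tx": -0.212, "ty": 0.0018, "tz": 0.072, "rx": 0, "ry": 0, "rz": -9.4, "fingers": 1}]'

```text
t: 28.1
tcp_pos: [0.4736, 0.096, 0.0683]
tool_rot: [0.728, -0.686, 0.003, -0.001]
force: [-0.1, -1.3, -1.4]
opening: 0.0332
```

```bash
python3 -c "
from h import *
rows()"
```

```text
t 28.10 tcp [0.4736 0.096  0.0683] plate [-0.0811 -0.088 ] F [-0.1 -1.3 -1.4] open 0.0332
```

Emit:
drive_tool --plan '[{"tx": 0, "ty": 0, "tz": 0.003, "rx": 0, "ry": 0, "rz": 0, "fingers": 1}, {"tx": -0.002, "ty": 0.002, "tz": 0.004, "rx": 0, "ry": 0, "rz": 0, "fingers": 1}, {"tx": -0.003, "ty": 0.003, "tz": 0.004, "rx": 0, "ry": 0, "rz": 0, "fingers": 1}, {"tx": -0.003, "ty": 0.003, "tz": 0.004, "rx": 0, "ry": 0, "rz": 0, "fingers": 1}]'

```text
t: 28.6
tcp_pos: [0.4717, 0.098, 0.0646]
tool_rot: [0.728, -0.686, 0.004, -0.001]
force: [4.1, -7.0, 1.3]
opening: 0.0332
```

Emit:
drive_tool --plan '[{"tx": 0.002, "ty": 0, "tz": 0, "rx": 0, "ry": 0, "rz": 0, "fingers": 0.4}, {"tx": 0.002, "ty": 0, "tz": 0, "rx": 0, "ry": 0, "rz": 0, "fingers": 0.1}, {"tx": 0.002, "ty": 0, "tz": 0, "rx": 0, "ry": 0, "rz": 0, "fingers": 0}, {"tx": 0.002, "ty": 0, "tz": -0.02, "rx": 0, "ry": 0, "rz": 0, "fingers": 0}, {"tx": 0.002, "ty": 0, "tz": -0.06, "rx": 0, "ry": 0, "rz": 0, "fingers": 0}, {"tx": 0.002, "ty": 0, "tz": -0.1, "rx": 0, "ry": 0, "rz": 0, "fingers": 0}, {"tx": 0.002, "ty": 0, "tz": -0.11, "rx": 0, "ry": 0, "rz": 0, "fingers": 0.5}, {"tx": 0.05, "ty": 0, "tz": -0.11, "rx": 0, "ry": 0, "rz": 0, "fingers": 1}, {"tx": 0.065, "ty": 0, "tz": -0.1, "rx": 0, "ry": 0, "rz": 0, "fingers": 1}, {"tx": 0.065, "ty": 0, "tz": -0.06, "rx": 0, "ry": 0, "rz": 0, "fingers": 1}, {"tx": 0.065, "ty": 0, "tz": -0.03, "rx": 0, "ry": 0, "rz": 0, "fingers": 1}, {"tx": 0.065, "ty": 0, "tz": -0.021, "rx": 0, "ry": 0, "rz": 0, "fingers": 1}, {"tx": 0.065, "ty": 0, "tz": -0.021, "rx": 0, "ry": 0, "rz": 0, "fingers": 1}, {"tx": 0.05, "ty": 0, "tz": -0.021, "rx": 0, "ry": 0, "rz": 0, "fingers": 1}, {"tx": 0.04, "ty": 0, "tz": -0.021, "rx": 0, "ry": 0, "rz": 0, "fingers": 1}, {"tx": 0.034, "ty": 0, "tz": -0.021, "rx": 0, "ry": 0, "rz": 0, "fingers": 1}, {"tx": 0.028, "ty": 0, "tz": -0.021, "rx": 0, "ry": 0, "rz": 0, "fingers": 1}, {"tx": 0.022, "ty": 0, "tz": -0.021, "rx": 0, "ry": 0, "rz": 0, "fingers": 1}]'

```text
t: 30.85
tcp_pos: [0.473, 0.0766, 0.0859]
tool_rot: [0.728, -0.685, 0.004, -0.001]
force: [-0.5, 0.0, 0.6]
opening: -0.0
```

```bash
python3 - <<'E'
from h import *
rows()
cv2.imwrite("pics/c10.png",np.vstack([camera("side")[90:290,120:420],camera("top")[160:360,90:390]])[:,:,::-1])
E
```

```text
t 30.85 tcp [0.473  0.0766 0.0859] plate [-0.0829 -0.1074] F [-0.5  0.   0.6] open -0.0000
```

View pics/c10.png

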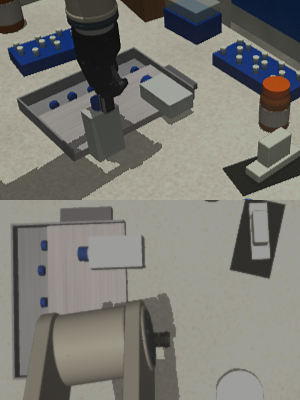

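Flask A lies flat and square. Flask B stands at the edge with the fingers behind it, so I continue the push.

Emit:
drive_tool --plan '[{"tx": -0.006, "ty": 0, "tz": 0, "rx": 0, "ry": 0, "rz": 0, "fingers": 1}, {"tx": -0.012, "ty": 0, "tz": 0, "rx": 0, "ry": 0, "rz": 0, "fingers": 1}, {"tx": -0.018, "ty": 0, "tz": 0, "rx": 0, "ry": 0, "rz": 0, "fingers": 1}, {"tx": -0.024, "ty": 0, "tz": 0, "rx": 0, "ry": 0, "rz": 0, "fingers": 1}, {"tx": -0.03, "ty": 0, "tz": 0, "rx": 0, "ry": 0, "rz": 0, "fingers": 1}, {"tx": -0.036, "ty": 0, "tz": 0, "rx": 0, "ry": 0, "rz": 0, "fingers": 1}, {"tx": -0.042, "ty": 0, "tz": 0, "rx": 0, "ry": 0, "rz": 0, "fingers": 1}, {"tx": -0.048, "ty": 0, "tz": 0, "rx": 0, "ry": 0, "rz": 0, "fingers": 1}, {"tx": -0.054, "ty": 0, "tz": 0, "rx": 0, "ry": 0, "rz": 0, "fingers": 1}, {"tx": -0.06, "ty": 0, "tz": 0, "rx": 0, "ry": 0, "rz": 0, "fingers": 1}, {"tx": -0.066, "ty": 0, "tz": 0, "rx": 0, "ry": 0, "rz": 0, "fingers": 1}, {"tx": -0.072, "ty": 0, "tz": 0, "rx": 0, "ry": 0, "rz": 0, "fingers": 1}, {"tx": -0.075, "ty": 0, "tz": 0, "rx": 0, "ry": 0, "rz": 0, "fingers": 1}, {"tx": -0.075, "ty": 0, "tz": 0, "rx": 0, "ry": 0, "rz": 0, "fingers": 1}, {"tx": -0.06, "ty": 0, "tz": -0.05, "rx": 0, "ry": 0, "rz": 0, "fingers": 1}, {"tx": -0.03, "ty": 0, "tz": -0.095, "rx": 0, "ry": 0, "rz": 0, "fingers": 0.5}]'

```text
t: 32.95
tcp_pos: [0.4701, 0.1069, 0.1816]
tool_rot: [0.729, -0.685, 0.004, -0.001]
force: [1.0, 0.7, -0.1]
opening: 0.0171
```

```bash
python3 - <<'E'
from h import *
rows((.5107,-.2662,.18,-86.4),(.5107,-.2662,.063,-86.4))
im=camera("side");cv2.imwrite("pics/s11.png",im[:,:,::-1]);caps(.033)
for c,s in blobs(im,"blue")[1]:
    if 200<c[0]<450 and c[1]>210:print(c,s[4],onz("side",c,.12))
E
```

```text
t 32.95 tcp [0.4701 0.1069 0.1816] plate [-0.084  -0.0769] F [ 1.   0.7 -0.1] open 0.0171
t [ 0.3749 -0.0173  0.0036] r [-0.4 -0.3 -0. ]
t [ 0.3743 -0.0166  0.1206] r [-0.4 -0.3 -0. ]
side cap [253.2 158.5] 21 [0.092 0.067] if trough [0.113 0.1  ]
side cap [233.5 166.2] 28 [0.043 0.071] if trough [0.063 0.105]
side cap [265.5 167.9] 38 [0.09 0.02] if trough [0.112 0.052]
side cap [210.8 177.5] 34 [-0.016  0.069] if trough [0.001 0.102]
side cap [190.8 185.1] 41 [-0.062  0.073] if trough [-0.046  0.107]
side cap [173.3 193.6] 42 [-0.104  0.072] if trough [-0.089  0.105]
side cap [196.3 200.9] 52 [-0.082  0.02 ] if trough [-0.067  0.051]
[367.7 295.7] 201 [ 0.51036706 -0.2664503   0.12      ]
```

Both flasks lie with cap centres at y≈0.02 (middle ≈ -0.03), and all five caps are in the trough. Next is flask C.

Emit:
drive_tool --plan '[{"tx": 0.05, "ty": -0.005, "tz": 0, "rx": -0.4, "ry": 0, "rz": 0, "fingers": 0}, {"tx": 0.11, "ty": -0.01, "tz": 0, "rx": -0.4, "ry": 0, "rz": 0, "fingers": 0}, {"tx": 0.17, "ty": -0.014, "tz": 0, "rx": -0.4, "ry": 0, "rz": 0, "fingers": 0}, {"tx": 0.23, "ty": -0.017, "tz": 0, "rx": -0.4, "ry": 0, "rz": 0, "fingers": 0}, {"tx": 0.29, "ty": -0.017, "tz": 0, "rx": -0.4, "ry": 0, "rz": 0, "fingers": 0}, {"tx": 0.34, "ty": -0.017, "tz": 0, "rx": -0.4, "ry": 0, "rz": 0, "fingers": 0}, {"tx": 0.3745, "ty": -0.017, "tz": 0, "rx": -0.4, "ry": 0, "rz": 0, "fingers": 0}, {"tx": 0.3745, "ty": -0.017, "tz": 0.01, "rx": -0.4, "ry": 0, "rz": 0, "fingers": 0}, {"tx": 0.3745, "ty": -0.017, "tz": 0.05, "rx": -0.4, "ry": 0, "rz": 0, "fingers": 0}, {"tx": 0.3745, "ty": -0.017, "tz": 0.09, "rx": -0.4, "ry": 0, "rz": 0, "fingers": 0}, {"tx": 0.3745, "ty": -0.017, "tz": 0.119, "rx": -0.4, "ry": 0, "rz": 0, "fingers": 0}, {"tx": 0.3745, "ty": -0.017, "tz": 0.119, "rx": -0.4, "ry": 0, "rz": 0, "fingers": 0}, {"tx": 0.3745, "ty": -0.017, "tz": 0.119, "rx": -0.4, "ry": 0, "rz": 0, "fingers": 1}, {"tx": 0.3745, "ty": -0.017, "tz": 0.119, "rx": -0.4, "ry": 0, "rz": 0, "fingers": 1}, {"tx": 0.3745, "ty": -0.017, "tz": 0.119, "rx": -0.4, "ry": 0, "rz": 0, "fingers": 1}, {"tx": 0.3745, "ty": -0.017, "tz": 0.119, "rx": -0.4, "ry": 0, "rz": 0, "fingers": 1}, {"tx": 0.3745, "ty": -0.017, "tz": 0.119, "rx": -0.4, "ry": 0, "rz": 0, "fingers": 1}, {"tx": 0.3745, "ty": -0.017, "tz": 0.09, "rx": -0.4, "ry": 0, "rz": 0, "fingers": 1}, {"tx": 0.3745, "ty": -0.017, "tz": 0.05, "rx": -0.4, "ry": 0, "rz": 0, "fingers": 1}]'

```text
t: 35.42
tcp_pos: [0.5123, -0.2669, 0.1373]
tool_rot: [0.728, -0.686, 0.003, -0.001]
force: [0.4, -0.3, -1.2]
opening: 0.0329
```

```bash
python3 - <<'E'
from h import *
f=lambda a,b,z:(*p2w(a,b),z,-86.7)
rows(f(.0,-.15,.13),f(.0,-.105,.0645),f(.0,-.086,.0645))
E
```

```text
t 35.42 tcp [ 0.5123 -0.2669  0.1373] plate [-0.0633 -0.4525] F [ 0.4 -0.3 -1.2] open 0.0329
t [-0.3024 -0.0638  0.0066] r [-0.4 -0.2  0.1]
t [-0.3477 -0.0635  0.0719] r [-0.4 -0.2  0.1]
t [-0.3667 -0.0635  0.0719] r [-0.4 -0.2  0.1]
```

Emit:
drive_tool --plan '[{"tx": -0.05, "ty": -0.015, "tz": -0.01, "rx": 0, "ry": 0, "rz": 0, "fingers": 1}, {"tx": -0.11, "ty": -0.03, "tz": -0.01, "rx": 0, "ry": 0, "rz": 0, "fingers": 1}, {"tx": -0.17, "ty": -0.05, "tz": -0.01, "rx": 0, "ry": 0, "rz": 0, "fingers": 1}, {"tx": -0.23, "ty": -0.0635, "tz": -0.01, "rx": -0.3, "ry": 0, "rz": 0, "fingers": 1}, {"tx": -0.28, "ty": -0.0635, "tz": 0.0, "rx": -0.3, "ry": 0, "rz": 0, "fingers": 1}, {"tx": -0.32, "ty": -0.0635, "tz": 0.02, "rx": -0.3, "ry": 0, "rz": 0, "fingers": 1}, {"tx": -0.345, "ty": -0.0635, "tz": 0.05, "rx": -0.3, "ry": 0, "rz": 0, "fingers": 1}, {"tx": -0.348, "ty": -0.0635, "tz": 0.066, "rx": -0.3, "ry": 0, "rz": 0, "fingers": 1}, {"tx": -0.35, "ty": -0.0635, "tz": 0.07, "rx": -0.3, "ry": 0, "rz": 0, "fingers": 1}, {"tx": -0.355, "ty": -0.0635, "tz": 0.072, "rx": -0.3, "ry": 0, "rz": 0, "fingers": 1}, {"tx": -0.36, "ty": -0.0635, "tz": 0.072, "rx": -0.3, "ry": 0, "rz": 0, "fingers": 1}, {"tx": -0.364, "ty": -0.0635, "tz": 0.072, "rx": -0.3, "ry": 0, "rz": 0, "fingers": 1}, {"tx": -0.364, "ty": -0.0635, "tz": 0.072, "rx": -0.3, "ry": 0, "rz": 0, "fingers": 1}, {"tx": -0.364, "ty": -0.0635, "tz": 0.072, "rx": -0.3, "ry": 0, "rz": 0, "fingers": 1}]'

```text
t: 37.17
tcp_pos: [0.5571, 0.0983, 0.0674]
tool_rot: [0.728, -0.686, 0.004, -0.0]
force: [-3.8, -6.2, 21.6]
opening: 0.0327
```

```bash
python3 -c "
from h import *
rows()"
```

```text
t 37.17 tcp [0.5571 0.0983 0.0674] plate [ 0.0024 -0.0905] F [-3.8 -6.2 21.6] open 0.0327
```

Emit:
drive_tool --plan '[{"tx": 0, "ty": 0, "tz": -0.001, "rx": 0, "ry": 0, "rz": 0, "fingers": 1}, {"tx": -0.002, "ty": 0, "tz": -0.001, "rx": 0, "ry": 0, "rz": 0, "fingers": 1}, {"tx": -0.005, "ty": 0, "tz": -0.001, "rx": 0, "ry": 0, "rz": 0, "fingers": 1}, {"tx": -0.005, "ty": 0, "tz": -0.001, "rx": 0, "ry": 0, "rz": 0, "fingers": 1}]'

```text
t: 37.67
tcp_pos: [0.5566, 0.1034, 0.0681]
tool_rot: [0.728, -0.686, 0.004, -0.0]
force: [-0.1, -0.6, -1.5]
opening: 0.0326
```

Emit:
drive_tool --plan '[{"tx": -0.002, "ty": 0, "tz": 0, "rx": 0, "ry": 0, "rz": 0, "fingers": 1}, {"tx": -0.003, "ty": 0, "tz": 0.001, "rx": 0, "ry": 0, "rz": 0, "fingers": 1}, {"tx": -0.003, "ty": 0, "tz": 0.002, "rx": 0, "ry": 0, "rz": 0, "fingers": 1}, {"tx": -0.002, "ty": 0, "tz": 0.001, "rx": 0, "ry": 0, "rz": 0, "fingers": 0.4}, {"tx": 0, "ty": 0, "tz": 0, "rx": 0, "ry": 0, "rz": 0, "fingers": 0.1}, {"tx": 0, "ty": 0, "tz": 0, "rx": 0, "ry": 0, "rz": 0, "fingers": 0}, {"tx": 0, "ty": 0, "tz": -0.02, "rx": 0, "ry": 0, "rz": 0, "fingers": 0}, {"tx": 0, "ty": 0, "tz": -0.06, "rx": 0, "ry": 0, "rz": 0, "fingers": 0}, {"tx": 0, "ty": 0, "tz": -0.1, "rx": 0, "ry": 0, "rz": 0, "fingers": 0}, {"tx": 0, "ty": 0, "tz": -0.11, "rx": 0, "ry": 0, "rz": 0, "fingers": 0.5}, {"tx": 0.05, "ty": 0, "tz": -0.11, "rx": 0, "ry": 0, "rz": 0, "fingers": 1}, {"tx": 0.065, "ty": 0, "tz": -0.1, "rx": 0, "ry": 0, "rz": 0, "fingers": 1}, {"tx": 0.065, "ty": 0, "tz": -0.06, "rx": 0, "ry": 0, "rz": 0, "fingers": 1}, {"tx": 0.065, "ty": 0, "tz": -0.03, "rx": 0, "ry": 0, "rz": 0, "fingers": 1}, {"tx": 0.065, "ty": 0, "tz": -0.018, "rx": 0, "ry": 0, "rz": 0, "fingers": 1}, {"tx": 0.065, "ty": 0, "tz": -0.018, "rx": 0, "ry": 0, "rz": 0, "fingers": 1}]'

```text
t: 39.67
tcp_pos: [0.5595, 0.0388, 0.0853]
tool_rot: [0.728, -0.686, 0.003, 0.001]
force: [-0.4, 0.4, 0.2]
opening: 0.0002
```

```bash
python3 - <<'E'
from h import *
rows()
im=camera("side");cv2.imwrite("pics/s12.png",im[90:290,120:420,::-1]);caps(.12);
E
```

```text
t 39.67 tcp [0.5595 0.0388 0.0853] plate [ 0.0014 -0.15  ] F [-0.4  0.4  0.2] open 0.0002
side cap [171.9 139.8] 1715 [-0.061  0.121] if trough [0.016 0.294]
side cap [253.2 158.5] 21 [ 0.021 -0.044] if trough [0.113 0.1  ]
side cap [233.6 166.1] 27 [-0.022 -0.04 ] if trough [0.063 0.105]
side cap [257.1 172.9] 113 [-0.002 -0.088] if trough [0.086 0.049]
side cap [210.9 177.4] 33 [-0.074 -0.043] if trough [0.002 0.102]
side cap [191.  185.3] 45 [-0.115 -0.04 ] if trough [-0.046  0.106]
side cap [173.2 193.8] 45 [-0.152 -0.04 ] if trough [-0.09   0.105]
side cap [196.7 200.7] 49 [-0.131 -0.086] if trough [-0.066  0.051]
```

View pics/s12.png

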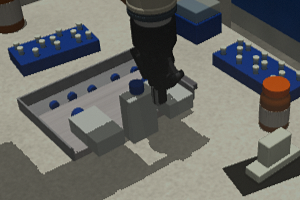

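Flask C stands between the two, at cap position (-0.002, -0.088). I push it now.

Emit:
drive_tool --plan '[{"tx": -0.015, "ty": 0, "tz": 0, "rx": 0, "ry": 0, "rz": 0, "fingers": 1}, {"tx": -0.027, "ty": 0, "tz": 0, "rx": 0, "ry": 0, "rz": 0, "fingers": 1}, {"tx": -0.035, "ty": 0, "tz": 0, "rx": 0, "ry": 0, "rz": 0, "fingers": 1}, {"tx": -0.042, "ty": 0, "tz": 0, "rx": 0, "ry": 0, "rz": 0, "fingers": 1}, {"tx": -0.048, "ty": 0, "tz": 0, "rx": 0, "ry": 0, "rz": 0, "fingers": 1}, {"tx": -0.054, "ty": 0, "tz": 0, "rx": 0, "ry": 0, "rz": 0, "fingers": 1}, {"tx": -0.06, "ty": 0, "tz": 0, "rx": 0, "ry": 0, "rz": 0, "fingers": 1}, {"tx": -0.066, "ty": 0, "tz": 0, "rx": 0, "ry": 0, "rz": 0, "fingers": 1}, {"tx": -0.072, "ty": 0, "tz": 0, "rx": 0, "ry": 0, "rz": 0, "fingers": 1}, {"tx": -0.078, "ty": 0, "tz": 0, "rx": 0, "ry": 0, "rz": 0, "fingers": 1}, {"tx": -0.084, "ty": 0, "tz": 0, "rx": 0, "ry": 0, "rz": 0, "fingers": 1}, {"tx": -0.09, "ty": 0, "tz": 0, "rx": 0, "ry": 0, "rz": 0, "fingers": 1}, {"tx": -0.096, "ty": 0, "tz": 0, "rx": 0, "ry": 0, "rz": 0, "fingers": 1}, {"tx": -0.102, "ty": 0, "tz": 0, "rx": 0, "ry": 0, "rz": 0, "fingers": 1}, {"tx": -0.108, "ty": 0, "tz": 0, "rx": 0, "ry": 0, "rz": 0, "fingers": 1}, {"tx": -0.114, "ty": 0, "tz": 0, "rx": 0, "ry": 0, "rz": 0, "fingers": 1}, {"tx": -0.118, "ty": 0, "tz": 0, "rx": 0, "ry": 0, "rz": 0, "fingers": 1}, {"tx": -0.118, "ty": 0, "tz": 0, "rx": 0, "ry": 0, "rz": 0, "fingers": 1}, {"tx": -0.1, "ty": 0, "tz": -0.05, "rx": 0, "ry": 0, "rz": 0, "fingers": 1}, {"tx": -0.06, "ty": 0, "tz": -0.1, "rx": 0, "ry": 0, "rz": 0, "fingers": 1}]'

```text
t: 42.28
tcp_pos: [0.5563, 0.1002, 0.1863]
tool_rot: [0.728, -0.685, 0.003, -0.0]
force: [1.3, 0.4, 0.1]
opening: -0.0003
```

```bash
python3 -c "
from h import *
rows((.395,-.377,.18,-86.7),(.395,-.377,.08,-86.7))"
```

```text
t 42.27 tcp [0.5563 0.1002 0.1863] plate [ 0.0017 -0.0885] F [1.3 0.4 0.1] open -0.0003
t [0.4664 0.1902 0.0076] r [-0.3 -0.3  0.2]
t [0.4659 0.1907 0.1076] r [-0.3 -0.3  0.2]
```

Emit:
drive_tool --plan '[{"tx": 0.05, "ty": 0.02, "tz": 0, "rx": 0, "ry": 0, "rz": 0, "fingers": 1}, {"tx": 0.1, "ty": 0.04, "tz": 0, "rx": 0, "ry": 0, "rz": 0, "fingers": 1}, {"tx": 0.15, "ty": 0.06, "tz": 0, "rx": 0, "ry": 0, "rz": 0, "fingers": 1}, {"tx": 0.2, "ty": 0.08, "tz": 0, "rx": 0, "ry": 0, "rz": 0, "fingers": 1}, {"tx": 0.25, "ty": 0.1, "tz": 0, "rx": 0, "ry": 0, "rz": 0, "fingers": 1}, {"tx": 0.3, "ty": 0.13, "tz": 0, "rx": 0, "ry": 0, "rz": 0, "fingers": 1}, {"tx": 0.35, "ty": 0.16, "tz": 0, "rx": 0, "ry": 0, "rz": 0, "fingers": 1}, {"tx": 0.4, "ty": 0.18, "tz": 0, "rx": 0, "ry": 0, "rz": 0, "fingers": 1}, {"tx": 0.44, "ty": 0.19, "tz": 0, "rx": 0, "ry": 0, "rz": 0, "fingers": 1}, {"tx": 0.466, "ty": 0.19, "tz": 0, "rx": 0, "ry": 0, "rz": 0, "fingers": 1}, {"tx": 0.466, "ty": 0.19, "tz": 0.03, "rx": 0, "ry": 0, "rz": 0, "fingers": 1}, {"tx": 0.466, "ty": 0.19, "tz": 0.08, "rx": 0, "ry": 0, "rz": 0, "fingers": 1}, {"tx": 0.466, "ty": 0.19, "tz": 0.105, "rx": 0, "ry": 0, "rz": 0, "fingers": 1}, {"tx": 0.466, "ty": 0.19, "tz": 0.108, "rx": 0, "ry": 0, "rz": 0, "fingers": 1}]'

```text
t: 44.02
tcp_pos: [0.3946, -0.3761, 0.078]
tool_rot: [0.728, -0.685, 0.002, -0.0]
force: [-0.2, 0.6, 0.5]
opening: 0.0003
```

```bash
python3 - <<'E'
from h import *
rows((.395,-.377,.08,-86.7),(.508,-.395,.08,-86.7))
caps(.033)
t=camera("top");cv2.imwrite("pics/s13.png",np.hstack([t[150:350,90:390],camera("side")[90:290,120:420]])[:,:,::-1])
for c,s in blobs(t,"blue")[1]:
    if 80<c[0]<225 and c[1]>185: print("top",c,s[4],w2p(onz("top",c,.012)).round(3),"cap z.047",w2p(onz("top",c,.04)).round(3))
E
```

```text
t 44.02 tcp [ 0.3946 -0.3761  0.078 ] plate [-0.1872 -0.5548] F [-0.2  0.6  0.5] open 0.0003
t [ 0.0009 -0.0004 -0.002 ] r [-0.1 -0.1  0.2]
t [ 0.0258 -0.1121 -0.0017] r [-0.1 -0.1  0.2]
side cap [211.3 177.6] 39 [-0.015  0.068] if trough [0.002 0.101]
side cap [191.6 185.6] 57 [-0.061  0.071] if trough [-0.046  0.104]
side cap [230.  184.8] 41 [-0.001  0.02 ] if trough [0.017 0.052]
side cap [173.6 194.2] 49 [-0.104  0.07 ] if trough [-0.09   0.103]
side cap [196.6 200.6] 48 [-0.081  0.02 ] if trough [-0.066  0.052]
top [133.4 205. ] 34 [0.108 0.087] cap z.047 [0.104 0.079]
top [171.9 213.1] 84 [0.09  0.013] cap z.047 [0.086 0.006]
top [130.3 230.3] 35 [0.059 0.094] cap z.047 [0.056 0.085]
top [173.5 259.9] 87 [-0.002  0.012] cap z.047 [-0.003  0.005]
top [132.5 261.6] 31 [-0.002  0.091] cap z.047 [-0.004  0.082]
top [129.3 285.5] 35 [-0.048  0.098] cap z.047 [-0.048  0.089]
top [174.1 302.7] 90 [-0.084  0.012] cap z.047 [-0.084  0.006]
top [130.5 308.5] 32 [-0.092  0.096] cap z.047 [-0.092  0.088]
```

View pics/s13.png

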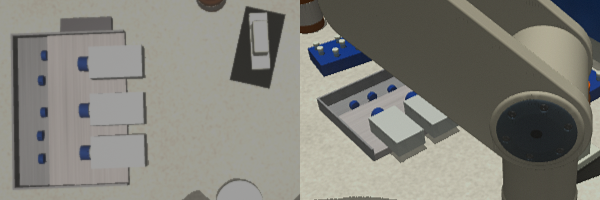

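All three flasks lie flat and square, and the caps are in the trough. A check of the foot position follows, then the switch push.

Emit:
drive_tool --plan '[{"tx": 0.004, "ty": -0.02, "tz": -0.002, "rx": 0, "ry": 0, "rz": 0, "fingers": 1}, {"tx": 0.007, "ty": -0.03, "tz": -0.002, "rx": 0, "ry": 0, "rz": 0, "fingers": 1}, {"tx": 0.009, "ty": -0.04, "tz": -0.002, "rx": 0, "ry": 0, "rz": 0, "fingers": 1}, {"tx": 0.012, "ty": -0.05, "tz": -0.002, "rx": 0, "ry": 0, "rz": 0, "fingers": 1}, {"tx": 0.014, "ty": -0.06, "tz": -0.002, "rx": 0, "ry": 0, "rz": 0, "fingers": 1}, {"tx": 0.016, "ty": -0.07, "tz": -0.002, "rx": 0, "ry": 0, "rz": 0, "fingers": 1}, {"tx": 0.018, "ty": -0.08, "tz": -0.002, "rx": 0, "ry": 0, "rz": 0, "fingers": 1}, {"tx": 0.021, "ty": -0.09, "tz": -0.002, "rx": 0, "ry": 0, "rz": 0, "fingers": 1}, {"tx": 0.023, "ty": -0.1, "tz": -0.002, "rx": 0, "ry": 0, "rz": 0, "fingers": 1}, {"tx": 0.025, "ty": -0.107, "tz": -0.002, "rx": 0, "ry": 0, "rz": 0, "fingers": 1}, {"tx": 0.025, "ty": -0.111, "tz": -0.002, "rx": 0, "ry": 0, "rz": 0, "fingers": 1}, {"tx": 0.025, "ty": -0.111, "tz": -0.002, "rx": 0, "ry": 0, "rz": 0, "fingers": 1}]'

```text
t: 45.68
tcp_pos: [0.5097, -0.3965, 0.0841]
tool_rot: [0.728, -0.685, 0.005, -0.0]
force: [3.1, -4.0, 6.1]
opening: -0.0002
```

```bash
python3 - <<'E'
from h import *
rows()
for v in (213,259,302):
    print("foot",w2p(onz("top",(90+144,v),.05)).round(3),"shoulder",w2p(onz("top",(180,v),.05)).round(3),"front edge",w2p(onz("top",(218,v),.016)).round(3))
E
```

```text
t 45.67 tcp [ 0.5097 -0.3965  0.0841] plate [-0.0734 -0.5817] F [ 3.1 -4.   6.1] open -0.0002
foot [ 0.08  -0.113] shoulder [ 0.084 -0.011] front edge [ 0.086 -0.077]
foot [-0.007 -0.11 ] shoulder [-0.003 -0.009] front edge [-0.004 -0.075]
foot [-0.087 -0.108] shoulder [-0.083 -0.008] front edge [-0.086 -0.073]
```

Emit:
drive_tool --plan '[{"tx": 0.0, "ty": 0.02, "tz": -0.005, "rx": 0, "ry": 0, "rz": 0, "fingers": 1}, {"tx": 0.0, "ty": 0.05, "tz": -0.02, "rx": 0, "ry": 0, "rz": 0, "fingers": 1}, {"tx": 0.0, "ty": 0.1, "tz": -0.06, "rx": 0, "ry": 0, "rz": 0, "fingers": 1}, {"tx": 0.05, "ty": 0.13, "tz": -0.1, "rx": 0, "ry": 0, "rz": 0, "fingers": 1}, {"tx": 0.1, "ty": 0.15, "tz": -0.12, "rx": 0, "ry": 0, "rz": 0, "fingers": 1}, {"tx": 0.15, "ty": 0.18, "tz": -0.12, "rx": 0, "ry": 0, "rz": 0, "fingers": 1}, {"tx": 0.18, "ty": 0.2, "tz": -0.12, "rx": 0, "ry": 0, "rz": 0, "fingers": 1}, {"tx": 0.18, "ty": 0.2, "tz": -0.12, "rx": 0, "ry": 0, "rz": 0, "fingers": 1}]'

```text
t: 46.68
tcp_pos: [0.3174, -0.5882, 0.2028]
tool_rot: [0.727, -0.686, 0.004, -0.001]
force: [-0.4, 0.2, -0.8]
opening: 0.0001
```

```bash
python3 - <<'E'
from h import *
rows()
t,s=camera("top"),camera("side")
cv2.imwrite("pics/t14.png",t[:,:,::-1]);cv2.imwrite("pics/s14.png",s[:,:,::-1])
f=lambda i:cv2.resize(i,None,fx=2,fy=2)
a=np.hstack([f(s[100:260,130:330]),f(t[150:310,300:500])]);b=np.hstack([f(s[360:440,340:540]),f(s[190:270,330:530])])
cv2.imwrite("pics/c14.png",np.vstack([a,b])[:,:,::-1])
E
```

```text
t 46.67 tcp [ 0.3174 -0.5882  0.2028] plate [-0.2764 -0.7621] F [-0.4  0.2 -0.8] open 0.0001
```

View pics/c14.png

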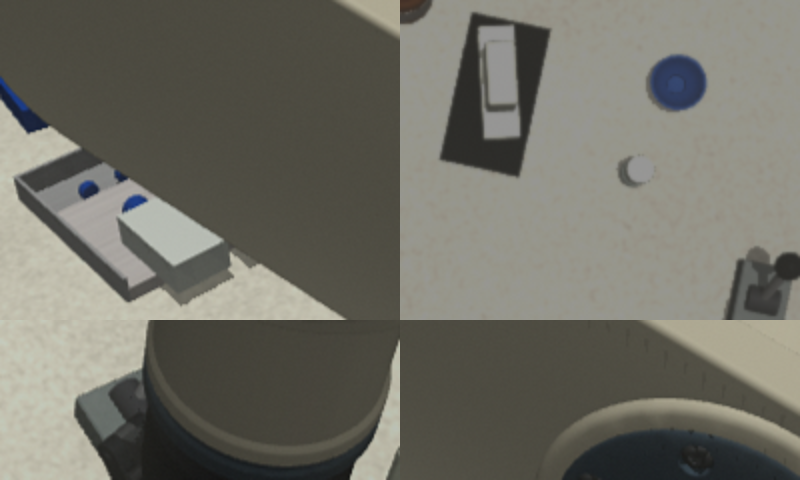

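```bash
python3 - <<'E'
from h import *
rows((.6,-.2,.25,-86.7),(.6,.1,.25,-86.7),(.25,.55,.25,-86.7))
C=lambda x,y:(300+x/2,150+y/2)
k=onz("top",C(788,-0+266-0) if 0 else (300+(788-400)/2,150+266/2),.092);print("knob",k,"start",onz("top",(487.2,317.2),.092))
sc=onz("top",(300+(500-400)/2,150+73/2),.076);mt=onz("top",(300+(495.2-400)/2,150+94.5/2),.002);print("scr",sc,"mat",mt,np.linalg.norm((sc-mt)[:2]))
E
```

```text
t 46.77 tcp [ 0.3193 -0.5862  0.2029] plate [-0.2744 -0.7602] F [ 0.3  0.9 -0.3] open 0.0001
t [-0.3684 -0.3038 -0.0467] r [-0.4 -0.3  0.2]
t [-0.6678 -0.3219 -0.0481] r [-0.4 -0.3  0.2]
t [-1.1381e+00  3.0000e-04 -5.2600e-02] r [-0.4 -0.3  0.2]
knob [ 0.51186197 -0.39876235  0.092     ] start [ 0.45011216 -0.38635875  0.092     ]
scr [ 0.68592394 -0.13639072  0.076     ] mat [ 0.67737713 -0.13537809  0.002     ] 0.0086065968153366
```

Emit:
drive_tool --plan '[{"tx": -0.04, "ty": -0.05, "tz": -0.03, "rx": 0, "ry": 0, "rz": 0, "fingers": 1}, {"tx": -0.08, "ty": -0.1, "tz": -0.045, "rx": 0, "ry": 0, "rz": 0, "fingers": 1}, {"tx": -0.12, "ty": -0.14, "tz": -0.045, "rx": 0, "ry": 0, "rz": 0, "fingers": 1}, {"tx": -0.17, "ty": -0.17, "tz": -0.045, "rx": 0, "ry": 0, "rz": 0, "fingers": 1}, {"tx": -0.22, "ty": -0.2, "tz": -0.045, "rx": 0, "ry": 0, "rz": 0, "fingers": 1}, {"tx": -0.27, "ty": -0.23, "tz": -0.045, "rx": 0, "ry": 0, "rz": 0, "fingers": 1}, {"tx": -0.32, "ty": -0.26, "tz": -0.045, "rx": 0, "ry": 0, "rz": 0, "fingers": 1}, {"tx": -0.37, "ty": -0.28, "tz": -0.045, "rx": 0, "ry": 0, "rz": 0, "fingers": 1}, {"tx": -0.42, "ty": -0.28, "tz": -0.045, "rx": 0, "ry": 0, "rz": 0, "fingers": 1}, {"tx": -0.48, "ty": -0.28, "tz": -0.045, "rx": 0, "ry": 0, "rz": 0, "fingers": 1}, {"tx": -0.54, "ty": -0.28, "tz": -0.045, "rx": 0, "ry": 0, "rz": 0, "fingers": 1}, {"tx": -0.6, "ty": -0.28, "tz": -0.045, "rx": 0, "ry": 0, "rz": 0, "fingers": 1}, {"tx": -0.66, "ty": -0.28, "tz": -0.045, "rx": 0, "ry": 0, "rz": 0, "fingers": 1}, {"tx": -0.72, "ty": -0.28, "tz": -0.045, "rx": 0, "ry": 0, "rz": 0, "fingers": 1}, {"tx": -0.78, "ty": -0.26, "tz": -0.045, "rx": 0, "ry": 0, "rz": 0, "fingers": 1}, {"tx": -0.83, "ty": -0.24, "tz": -0.045, "rx": 0, "ry": 0, "rz": 0, "fingers": 1}, {"tx": -0.88, "ty": -0.22, "tz": -0.045, "rx": 0, "ry": 0, "rz": 0, "fingers": 1}, {"tx": -0.88, "ty": -0.22, "tz": -0.045, "rx": 0, "ry": 0, "rz": 0, "fingers": 1}, {"tx": -0.88, "ty": -0.22, "tz": -0.045, "rx": 0, "ry": 0, "rz": 0, "fingers": 1}, {"tx": -0.88, "ty": -0.22, "tz": -0.045, "rx": 0, "ry": 0, "rz": 0, "fingers": 1}]'

```text
t: 49.28
tcp_pos: [0.4854, 0.3048, 0.2451]
tool_rot: [0.728, -0.686, 0.004, -0.001]
force: [0.5, 0.2, 0.1]
opening: 0.0002
```

```bash
python3 - <<'E'
from h import *
rows()
t,s=camera("top"),camera("side")
cv2.imwrite("pics/t15.png",t[:,:,::-1]);cv2.imwrite("pics/s15.png",s[:,:,::-1])
for n,i,(u0,u1,v0,v1) in (("t",t,(470,520,260,330)),("s",s,(360,460,340,450))):
    g=cv2.inRange(i.max(2)[v0:v1,u0:u1],0,50)
    k,l,st,c=cv2.connectedComponentsWithStats(cv2.morphologyEx(g,cv2.MORPH_OPEN,np.ones((3,3),np.uint8)))
    print(n,[((c[j]+(u0,v0)).round(1).tolist(),st[j].tolist()) for j in range(1,k) if st[j][4]>15])
f=lambda i,k:cv2.resize(i,None,fx=k,fy=k,interpolation=2)
a=np.hstack([f(s[110:250,130:330],2),f(t[255:325,440:540],4)])
b=np.hstack([f(s[350:450,340:440],3),f(t[180:345,100:250],2)[:300,:300]][:2])
w=800;pad=lambda x:cv2.copyMakeBorder(x,0,0,0,w-x.shape[1],0)
cv2.imwrite("pics/c15.png",np.vstack([pad(a),pad(b)])[:,:,::-1])
E
```

```text
t 49.27 tcp [0.4854 0.3048 0.2451] plate [-0.0573  0.1198] F [0.5 0.2 0.1] open 0.0002
t [([494.0, 283.2], [18, 18, 13, 12, 124])]
s [([430.3, 362.8], [62, 14, 18, 18, 268]), ([404.9, 403.9], [35, 54, 24, 19, 173]), ([404.9, 419.2], [18, 64, 57, 29, 345])]
```

View pics/c15.png

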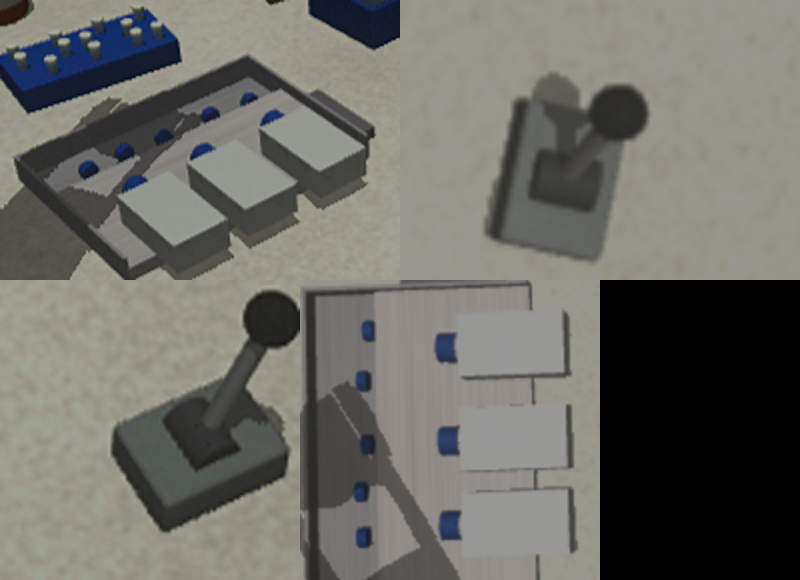

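```bash
python3 - <<'E'
from h import *
k,e=tri((494,283.2),(430.3,362.8));print("knob",k.round(4),e)
T=lambda x,y:(100+(x-300)/2,180+(y-280)/2);S=lambda x,y:(130+x/2,110+y/2)
for n,a,b in (("B-",(575,552),(174,248)),("B+",(572,489),(228,213)),("C-",(571,467),(243,211)),("C+",(571,405),(297,179)),("A-",(569,374),(318,182)),("A+",(566,311),(366,150)),
  ("edge -x rim",(530,580),(128,277))):
    p,e=tri(T(*a),S(*b));print(n,w2p(p).round(4),p[2].round(4),e.round(4))
ax=k[:2]-np.array([.4503,-.3860]);print("knob moved",np.linalg.norm(ax),np.degrees(np.arctan2(ax[1],ax[0])))
rows((.31,-.35,.25,-86.7))
E
```

```text
knob [ 0.5114 -0.3978  0.0954] 2.156749186691679e-05
B- [-0.1148 -0.1128] 0.0502 0.0034
B+ [-0.0554 -0.1136] 0.0596 0.0013
C- [-0.0359 -0.1112] 0.0501 0.0042
C+ [ 0.0232 -0.1155] 0.0602 0.0001
A- [ 0.0534 -0.1106] 0.0383 0.0032
A+ [ 0.1132 -0.1116] 0.0486 0.0008
edge -x rim [-0.1416 -0.0612] -0.0042 0.0029
knob moved 0.06224653300206576 -10.91620161859255
t 49.38 tcp [0.4858 0.3047 0.2452] plate [-0.0569  0.1197] F [-0.2 -0.3  0.4] open 0.0001
t [ 0.6432  0.214  -0.0031] r [-0.4 -0.3  0.1]
```

```bash
python3 - <<'E'
from h import *
for n,(u0,u1,v0,v1) in (("top",(470,520,260,330)),("side",(370,460,360,450))):
    i=cv2.imread(f"pics/{n}0.png")
    g=cv2.inRange(i.max(2)[v0:v1,u0:u1],0,50)
    k,l,st,c=cv2.connectedComponentsWithStats(cv2.morphologyEx(g,cv2.MORPH_OPEN,np.ones((3,3),np.uint8)))
    print(n,[((c[j]+(u0,v0)).round(1).tolist(),st[j].tolist()) for j in range(1,k) if st[j][4]>15])
i=cv2.imread("pics/t15.png")
T=lambda x,y:(440+(x-400)/4,255+y/4)
q=np.array([onz("top",T(*p),.025) for p in ((524,98),(625,128),(600,262),(500,236))]);print(q.round(4),q.mean(0))
print(np.linalg.norm(q[0]-q[3]),np.linalg.norm(q[0]-q[1]))
d=(q[0]-q[3]+q[1]-q[2]);d/=np.linalg.norm(d);print("axis",d,"knob now along",(np.array([.5114,-.3978])-q.mean(0)[:2])@d[:2],"start",(np.array([.4503,-.3858])-q.mean(0)[:2])@d[:2])
E
```

```text
top [([487.0, 317.0], [11, 51, 13, 13, 135])]
side [([390.4, 380.1], [11, 11, 19, 19, 286]), ([406.4, 404.9], [25, 36, 24, 17, 165]), ([386.5, 417.7], [8, 45, 19, 28, 142]), ([418.9, 419.1], [30, 51, 35, 19, 167])]
[[ 0.5192 -0.3734  0.025 ]
 [ 0.5057 -0.4219  0.025 ]
 [ 0.4417 -0.4098  0.025 ]
 [ 0.4532 -0.362   0.025 ]] [ 0.47994106 -0.39180242  0.025     ]
0.06701094355074284 0.050338732998910084
axis [ 0.98401175 -0.17810356  0.        ] knob now along 0.03202415477511778 start -0.030236205797540282
```

The two estimates of the lever's angle disagree: 0.8 from the travel and 0.9 from symmetry about the block. I'll push it again, lower on the finger and along the axis.

Emit:
drive_tool --plan '[{"tx": 0.05, "ty": -0.03, "tz": 0, "rx": 0, "ry": 0, "rz": 0, "fingers": 1}, {"tx": 0.11, "ty": -0.04, "tz": 0, "rx": 0, "ry": 0, "rz": 0, "fingers": 1}, {"tx": 0.17, "ty": -0.04, "tz": 0, "rx": 0, "ry": 0, "rz": 0, "fingers": 1}, {"tx": 0.23, "ty": -0.04, "tz": 0, "rx": 0, "ry": 0, "rz": 0, "fingers": 1}, {"tx": 0.29, "ty": -0.03, "tz": 0, "rx": 0, "ry": 0, "rz": 0, "fingers": 1}, {"tx": 0.35, "ty": -0.02, "tz": 0, "rx": 0, "ry": 0, "rz": 0, "fingers": 1}, {"tx": 0.41, "ty": -0.01, "tz": 0, "rx": 0, "ry": 0, "rz": 0, "fingers": 1}, {"tx": 0.47, "ty": 0.0, "tz": 0, "rx": 0, "ry": 0, "rz": 0, "fingers": 1}, {"tx": 0.53, "ty": 0.02, "tz": 0, "rx": 0, "ry": 0, "rz": 0, "fingers": 1}, {"tx": 0.59, "ty": 0.05, "tz": 0, "rx": 0, "ry": 0, "rz": 0, "fingers": 1}, {"tx": 0.64, "ty": 0.08, "tz": 0, "rx": 0, "ry": 0, "rz": 0, "fingers": 1}, {"tx": 0.67, "ty": 0.08, "tz": 0, "rx": 0, "ry": 0, "rz": 0, "fingers": 1}, {"tx": 0.685, "ty": 0.08, "tz": 0, "rx": 0, "ry": 0, "rz": 0, "fingers": 1}, {"tx": 0.685, "ty": 0.08, "tz": 0, "rx": 0, "ry": 0, "rz": 0, "fingers": 1}]'

```text
t: 51.12
tcp_pos: [0.4461, -0.3842, 0.2478]
tool_rot: [0.727, -0.687, 0.004, -0.001]
force: [0.4, 0.2, -1.4]
opening: -0.0002
```

```bash
python3 -c "
from h import *
rows((.440,-.385,.15,-86.7),(.440,-.385,.07,-86.7),(.490,-.394,.07,-86.7),(.52,-.3995,.07,-86.7))"
```

```text
t 51.12 tcp [ 0.4461 -0.3842  0.2478] plate [-0.1362 -0.5658] F [ 0.4  0.2 -1.4] open -0.0002
t [-0.      0.0068  0.0977] r [-0.4 -0.3 -0. ]
t [-0.0004  0.0073  0.1777] r [-0.4 -0.3 -0. ]
t [ 0.0115 -0.0421  0.1781] r [-0.4 -0.3 -0. ]
t [ 0.0187 -0.0717  0.1784] r [-0.4 -0.3 -0. ]
```

Emit:
drive_tool --plan '[{"tx": 0, "ty": 0.007, "tz": 0.05, "rx": 0, "ry": 0, "rz": 0, "fingers": 1}, {"tx": 0, "ty": 0.007, "tz": 0.1, "rx": 0, "ry": 0, "rz": 0, "fingers": 1}, {"tx": 0, "ty": 0.007, "tz": 0.15, "rx": 0, "ry": 0, "rz": 0, "fingers": 1}, {"tx": 0, "ty": 0.007, "tz": 0.178, "rx": 0, "ry": 0, "rz": 0, "fingers": 1}, {"tx": 0, "ty": 0.007, "tz": 0.178, "rx": 0, "ry": 0, "rz": 0, "fingers": 1}, {"tx": 0.004, "ty": -0.01, "tz": 0.178, "rx": 0, "ry": 0, "rz": 0, "fingers": 1}, {"tx": 0.008, "ty": -0.025, "tz": 0.178, "rx": 0, "ry": 0, "rz": 0, "fingers": 1}, {"tx": 0.01, "ty": -0.034, "tz": 0.178, "rx": 0, "ry": 0, "rz": 0, "fingers": 1}, {"tx": 0.011, "ty": -0.042, "tz": 0.178, "rx": 0, "ry": 0, "rz": 0, "fingers": 1}, {"tx": 0.012, "ty": -0.046, "tz": 0.178, "rx": 0, "ry": 0, "rz": 0, "fingers": 1}, {"tx": 0.012, "ty": -0.046, "tz": 0.178, "rx": 0, "ry": 0, "rz": 0, "fingers": 1}]'

```text
t: 52.5
tcp_pos: [0.4939, -0.3942, 0.07]
tool_rot: [0.727, -0.686, 0.004, -0.001]
force: [0.3, -0.4, 1.0]
opening: 0.0004
```

Emit:
drive_tool --plan '[{"tx": 0.001, "ty": -0.004, "tz": 0, "rx": 0, "ry": 0, "rz": 0, "fingers": 1}, {"tx": 0.002, "ty": -0.008, "tz": 0, "rx": 0, "ry": 0, "rz": 0, "fingers": 1}, {"tx": 0.003, "ty": -0.012, "tz": 0, "rx": 0, "ry": 0, "rz": 0, "fingers": 1}, {"tx": 0.003, "ty": -0.012, "tz": 0, "rx": 0, "ry": 0, "rz": 0, "fingers": 1}]'

```text
t: 53.0
tcp_pos: [0.4962, -0.3942, 0.0692]
tool_rot: [0.727, -0.686, -0.005, 0.003]
force: [-37.0, 4.4, 22.4]
opening: -0.0001
```

```bash
cat >> h.py <<'E'
def knob():
    i=camera("top");g=cv2.inRange(i.max(2)[255:330,470:520],0,50)
    k,l,st,c=cv2.connectedComponentsWithStats(cv2.morphologyEx(g,cv2.MORPH_OPEN,np.ones((3,3),np.uint8)))
    for j in range(1,k):
        if st[j][4]>15: print("knob",(c[j]+(470,255)).round(1),st[j][4],onz("top",c[j]+(470,255),.095).round(4))
E
python3 -c "
from h import *
rows();knob()"
```

```text
t 53.00 tcp [ 0.4962 -0.3942  0.0692] plate [-0.0867 -0.5786] F [-37.    4.4  22.4] open -0.0001
knob [515.5 269.1] 95 [ 0.5375 -0.4368  0.095 ]
knob [489.5 288.8] 684 [ 0.5012 -0.3897  0.095 ]
```

The finger meets a hard stop at 37 N with no lever travel, so the lever is fully on. I back off.

Emit:
drive_tool --plan '[{"tx": -0.001, "ty": 0.015, "tz": 0, "rx": 0, "ry": 0, "rz": 0, "fingers": 1}, {"tx": -0.004, "ty": 0.04, "tz": 0, "rx": 0, "ry": 0, "rz": 0, "fingers": 1}, {"tx": -0.006, "ty": 0.055, "tz": 0, "rx": 0, "ry": 0, "rz": 0, "fingers": 1}, {"tx": -0.006, "ty": 0.06, "tz": -0.05, "rx": 0, "ry": 0, "rz": 0, "fingers": 1}, {"tx": -0.006, "ty": 0.06, "tz": -0.11, "rx": 0, "ry": 0, "rz": 0, "fingers": 1}, {"tx": -0.006, "ty": 0.06, "tz": -0.17, "rx": 0, "ry": 0, "rz": 0, "fingers": 1}, {"tx": -0.05, "ty": 0.03, "tz": -0.18, "rx": 0, "ry": 0, "rz": 0, "fingers": 1}, {"tx": -0.11, "ty": 0.01, "tz": -0.18, "rx": 0, "ry": 0, "rz": 0, "fingers": 1}, {"tx": -0.17, "ty": 0.0, "tz": -0.18, "rx": 0, "ry": 0, "rz": 0, "fingers": 1}, {"tx": -0.23, "ty": -0.02, "tz": -0.18, "rx": 0, "ry": 0, "rz": 0, "fingers": 1}, {"tx": -0.29, "ty": -0.04, "tz": -0.18, "rx": 0, "ry": 0, "rz": 0, "fingers": 1}, {"tx": -0.35, "ty": -0.04, "tz": -0.18, "rx": 0, "ry": 0, "rz": 0, "fingers": 1}, {"tx": -0.41, "ty": -0.04, "tz": -0.18, "rx": 0, "ry": 0, "rz": 0, "fingers": 1}, {"tx": -0.47, "ty": -0.04, "tz": -0.18, "rx": 0, "ry": 0, "rz": 0, "fingers": 1}, {"tx": -0.53, "ty": -0.04, "tz": -0.18, "rx": 0, "ry": 0, "rz": 0, "fingers": 1}, {"tx": -0.59, "ty": -0.03, "tz": -0.18, "rx": 0, "ry": 0, "rz": 0, "fingers": 1}, {"tx": -0.65, "ty": -0.01, "tz": -0.18, "rx": 0, "ry": 0, "rz": 0, "fingers": 1}, {"tx": -0.7, "ty": 0.01, "tz": -0.18, "rx": 0, "ry": 0, "rz": 0, "fingers": 1}, {"tx": -0.7, "ty": 0.01, "tz": -0.18, "rx": 0, "ry": 0, "rz": 0, "fingers": 1}, {"tx": -0.7, "ty": 0.01, "tz": -0.18, "rx": 0, "ry": 0, "rz": 0, "fingers": 1}]'

```text
t: 55.55
tcp_pos: [0.4475, 0.3035, 0.2518]
tool_rot: [0.728, -0.686, -0.005, 0.003]
force: [0.5, -0.5, 0.1]
opening: 0.0001
```

```bash
python3 - <<'E'
from h import *
rows();knob();caps(.033)
a=cv2.imread("pics/t0.png") if 0 else cv2.imread("pics/top0.png")[:,:,::-1].astype(int);b=camera("top").astype(int)
cv2.imwrite("pics/t16.png",b[:,:,::-1])
d=np.abs(a-b).max(2)
for n,(u,v,r) in {"petri":(330,353,26),"vial":(419,235,9),"bowl":(438,191,16),"jar":(300,136,18)}.items():
    p=d[v-r:v+r,u-r:u+r];print(n,"changed frac",(p>25).mean().round(3))
E
```

```text
t 55.55 tcp [0.4475 0.3035 0.2518] plate [-0.0952  0.1207] F [ 0.5 -0.5  0.1] open 0.0001
knob [494.2 279.5] 125 [ 0.518  -0.3984  0.095 ]
side cap [253.2 158.5] 21 [0.092 0.067] if trough [0.113 0.1  ]
side cap [233.7 165.8] 24 [0.044 0.072] if trough [0.064 0.106]
side cap [265.5 167.9] 38 [0.09 0.02] if trough [0.112 0.052]
side cap [211.  176.9] 22 [-0.015  0.07 ] if trough [0.003 0.104]
side cap [184.  179.2] 38 [-0.061  0.101] if trough [-0.045  0.135]
side cap [230.5 184.6] 46 [0.001 0.02 ] if trough [0.018 0.052]
side cap [172.7 193. ] 35 [-0.103  0.075] if trough [-0.089  0.108]
side cap [196.5 200.7] 52 [-0.081  0.02 ] if trough [-0.066  0.052]
petri changed frac 0.02
vial changed frac 0.0
bowl changed frac 0.0
jar changed frac 0.0[ WARN:0@2.375] global loadsave.cpp:1063 imwrite_ Unsupported depth image for selected encoder is fallbacked to CV_8U.
```

One cap seems to have moved within the trough, to y≈0.13. I clear the arm and check from both views.

Emit:
drive_tool --plan '[{"tx": -0.05, "ty": 0.03, "tz": 0, "rx": 0, "ry": 0, "rz": 0, "fingers": 1}, {"tx": -0.1, "ty": 0.06, "tz": 0, "rx": 0, "ry": 0, "rz": 0, "fingers": 1}, {"tx": -0.15, "ty": 0.1, "tz": 0, "rx": 0, "ry": 0, "rz": 0, "fingers": 1}, {"tx": -0.2, "ty": 0.15, "tz": 0, "rx": 0, "ry": 0, "rz": 0, "fingers": 1}, {"tx": -0.23, "ty": 0.2, "tz": 0, "rx": 0, "ry": 0, "rz": 0, "fingers": 1}, {"tx": -0.26, "ty": 0.25, "tz": 0, "rx": 0, "ry": 0, "rz": 0, "fingers": 1}, {"tx": -0.26, "ty": 0.25, "tz": 0, "rx": 0, "ry": 0, "rz": 0, "fingers": 1}, {"tx": -0.26, "ty": 0.25, "tz": 0, "rx": 0, "ry": 0, "rz": 0, "fingers": 1}]'

```text
t: 56.7
tcp_pos: [0.1846, 0.5474, 0.2552]
tool_rot: [0.727, -0.687, -0.005, 0.003]
force: [0.3, -0.1, 0.3]
opening: 0.0001
```

```bash
python3 - <<'E'
from h import *
rows();knob()
t,s=camera("top"),camera("side")
cv2.imwrite("pics/t17.png",t[:,:,::-1]);cv2.imwrite("pics/s17.png",s[:,:,::-1])
g=lambda i,n,z:[(c,a[4]) for c,a in blobs(i,"blue",8)[1] if abs(w2p(onz(n,c,z))[0])<.15 and .06<w2p(onz(n,c,z))[1]<.16]
A,B=g(t,"top",.01),g(s,"side",.01)
for c,n in A:
    b=min(B,key=lambda b:abs(w2p(onz("side",b[0],.01))[0]-w2p(onz("top",c,.01))[0]))
    p,e=tri(c,b[0]);print(c,n,b[0],b[1],w2p(p).round(4),p[2].round(4),e.round(4),"top@12mm",w2p(onz("top",c,.012)).round(3))
E
```

```text
t 56.70 tcp [0.1846 0.5474 0.2552] plate [-0.3436  0.3793] F [ 0.3 -0.1  0.3] open 0.0001
knob [494.3 279.6] 126 [ 0.518  -0.3984  0.095 ]
[133.3 205. ] 34 [253.2 158.5] 21 [0.1063 0.0867] 0.0168 0.0031 top@12mm [0.108 0.087]
[130.3 230.3] 35 [233.5 165.8] 23 [0.0576 0.0934] 0.0161 0.0026 top@12mm [0.059 0.094]
[132.6 261.7] 32 [210.6 177.3] 29 [-0.0035  0.0902] 0.0161 0.003 top@12mm [-0.002  0.091]
[112.4 285.2] 72 [183.9 179.4] 46 [-0.0465  0.1317] 0.009 0.0018 top@12mm [-0.046  0.13 ]
[130.4 308.5] 34 [172.6 193.1] 28 [-0.0931  0.0961] 0.0154 0.0028 top@12mm [-0.092  0.096]
```

```bash
python3 - <<'E'
import cv2,numpy as np
t=cv2.imread("pics/t17.png");s=cv2.imread("pics/s17.png")
cv2.imwrite("pics/c17.png",np.hstack([cv2.resize(t[180:345,95:245],(360,400)),cv2.resize(s[120:240,130:262],(440,400))]))
E
python3 -c "
from h import *
print(arm.finish_job())"
```

```text
the job is handed in; nothing more can be done
None
```

I wiped all five caps into the trough in three strokes with the scraper. The three flasks were then tipped over the front edge onto the plate, the lever pushed over to on, and the job handed in at about 57 s.

Last checks before handing in:

- **Caps:** all five are in the trough, at y 0.087–0.132 m. One moved a few centimetres on its own within the trough. The other four measured about half the flat area and z about 0.016 m, so they seem to stand on edge, still under the 0.020 m limit.
- **Flasks:** they lie flat and square, cap towards the trough, at x of about +0.085, 0 and -0.085 m. The feet stick out about 35–38 mm, against the 46 mm limit. The cap position in the side view alone suggested about 20 mm.
- **Lever:** my angle estimates disagree, at about 0.88 from the knob's travel and about 1.0 from symmetry about the block. After the first push they read only 0.80 and 0.91, so I pushed again until it stopped hard at 37 N.
- **Scraper:** it stands upright about 9 mm from the mat's centre.
- **Bystanders:** the jar, bowl, dishes and vial look unchanged in the top view.
- **Not viewed:** I had used all 16 pictures, so the last look at the trough and lever was by measurement only.

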